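Turn a filter cassette over against the fence of a service rest

ROBOT

A 6-joint arm with a two-finger parallel gripper is mounted at the origin on the work surface. World frame = base frame: x ahead of the robot, y to its left, z up, the work surface at z = 0. Lengths are in mm, angles in rad, forces in N, time in s.
With the tool pointing down it reaches from about 350 to 975 mm from the base axis. Payload 7.1 kg.
Tool frame: the origin (TCP) lies at the very end of the fingers, on their centre line; the grasp point (between the pads) lies 19 mm behind it; z points along the fingers, y is the direction in which the jaws open and shut (so a half turn about z gives the same grasp; the last joint's range is limited). The gripper opens to 88 mm and grips with 3 to 60 N. Pads are 20 mm wide; open, the fingers measure 115 mm over their backs; the gripper's body (75 mm by 178 mm) begins 61 mm behind the grasp point.
Start: joints at [-1.295, 0.423, 1.63, -0, 1.089, -0.019], TCP at [181.611, -598.015, 222.675] pointing down, gripper open.
Joint ranges: [-3, 3], [-0.9, 2.11], [0.09, 2.58], [-1.31, 4.45], [0.11, 2.69], [-2.54, 2.54]. Speed limits (rad/s): [2.39, 2.39, 3.01, 3.14, 3.14, 3.14].

INTERFACE

Orientations are given as a rotation vector (axis times angle).
In Python, from workcell import readout, imaging, close_job gives the robot as it stands.
- The arm moves only by the tool carry_out, never from a script. Its argument "rows" is a list of rows, each a list of 3 entries, a list of its own where there are three numbers: the shift along the tool's x, y, z in m, then the turn, a rotation vector about the tool's x, y, z in rad, then the closure, from 0 (fully open) to 1 (shut). In form: [[[dx, dy, dz], [wx, wy, wz], hand], ...]. A call has 1 to 12 rows; each row shifts and turns the commanded pose from where the row before left it, along the tool's axes as they then stand; what a row does not reach is not made up. A row lasts 1/12 s, in which the tool goes at most 41.7 mm and 7.16 degrees, less where a joint would pass 70% of its speed; a pose out of reach is approached as far as the arm can. A call with a gripper value outside its range is refused whole. The fingers move at their own pace and stop on an object; the grip force is fixed at half the most. Time passes only in rows, so rows that do not move let the fingers close. It gives the time, the measured TCP pose, the force and the opening at its end, in the units of the state.
- readout.get_obs(): the state, without advancing time (a new reading comes with each control period).
- imaging.get_image(name): name is "scene" or "top" or "wrist"; returns the picture (420x560x3 uint8, red, green, blue); there is no depth.
- imaging.camera_params(name): a dict with "fx", "fy", "cx", "cy" (pixels), "rvec" (rotation vector, rad) and "tvec" (3), from world to camera coordinates, as OpenCV has them; the wrist camera has in their place "T_tool_cam" (4x4, takes a point from camera to tool coordinates, whose origin is the TCP and whose axes are the flange's). Camera axes: x right, y down, z forward; pixel columns grow to the right and rows downward; lengths in mm; the calibration is good to about 2 mm. A picture is of the moment at which its call begins: read the wrist's pose just before it. camera_params takes no time and is no camera call.
- close_job(): hands the job in, once; it reports no verdict.
The state is a dict: "t": time; "qpos": joint angles; "qvel": joint speeds; "joint_torque": joint torques, N m; "ee_pos": TCP position; "orientation": TCP orientation; "ft_force": force on the tool from outside, world axes, zero at the start; "moment": the same for the moment, N m; "width": finger opening in mm.
Only numpy, scipy, OpenCV 4.12 (cv2) and the standard library are available. Lean on these libraries where they do the work, as an engineer would, in place of code of your own. Each camera call takes 0.05 s, during which the arm holds its last target.

TASK

The flat filter cassette of a warm-air unit lies louvred side up on the narrow service rest. Push it up against the rest's leaning fence and tip it up until it stands on its end, leaning on the fence by itself with the robot clear of it; then lay it back down flat on the deck with its dark mesh side up, square on the deck and pushed home against the fence. Never let it drop or slap down, and leave the other things on the bench where they are.

Things in the scene. Friction and masses are not known exactly. Their poses are not given: they have to be found in the camera images.
- cassette: Flat white rigid filter cassette, a plain block 160 long (x) x 64 wide (y) x 14 mm thick (z), about 0.2 kg, ends alike. Origin at its centre; +z comes out of the louvred side (white slats), -z out of the dark mesh side. Starts louvres up on the deck, x along the rest's x within 5 degrees, 3 to 18 mm from the fence, its other end overhanging the deck's open end by 48 to 63 mm.
- rest: Aluminium service rest fixed to the bench. Origin at bench height below the middle of the fence's foot line; x points level from the deck's open end to the fence (roughly to the robot's left), y across, z up. Under the deck: post x -50 to 10, 36 mm wide, on a foot plate x -115 to 55, 110 mm wide, bolt heads up to z = 13; below the overhanging cassette end is open room.
- fence_foot (a point): Middle of the line where the fence's front face meets the deck top, 80 mm above the bench; axes as the rest's. The fence is a plate 48 mm wide, 100 long, 10 thick, rising from here and leaning back (to +x) 15 degrees from vertical, so a cassette stood on end leans on it stably. Top of its front face: 97 mm above this point and 26 mm further in x.
- deck_end (a point): Middle of the deck's open end, on its top face, 115 mm before the fence's foot. The deck is flat, 10 mm thick, top 80 mm above the bench, 48 mm wide: narrower than the cassette, so fingers can pass down on both sides of it.
- elbow: Bystander: black right-angle hose elbow, legs 65 long (to its -x and +y), 60 high, lying loose. Origin at bench height under the corner.
- clamp: Bystander: aluminium pole clamp with black screw knob, 130 x 100, 30 high, lying loose. Origin at bench height near its spine.
- cleaner: Bystander: white bottle, 60 across, 160 high, standing. Origin at the centre of its base.
- driver: Bystander: screwdriver lying on the bench, about 200 long. Origin on the bench under its middle.
Mind the look-alikes: they are no part of the job. There is more than one size of the cassette; the one meant has the size given above. Several things look just like the rest: the one meant starts nearest to the robot's base.

How it is judged:
By the outcome, as a careful person would: the job done as asked, in the order asked, and still so for the second after the job is handed in, with the robot touching nothing.
It also fails if it takes over 72 s, if anything falls off the work surface, if the arm or the gripper's body presses on something with over 40 N, if the wrist force passes 120 N, or if a joint passes its speed limit or range.

## Working session

There is one attempt and no reset: what is moved stays moved. The work goes in short steps, Python scripts to look and compute and a tool call to move; the robot and the scene stay as the last step left them, time stands still between calls to the robot, and variables do not carry over. Pictures are saved under pics/ and viewed, and the job is handed in when it is done.

Besides the shell and the picture viewer there is one more tool, called after "Request:" as name(argument=value, ...) on one line, values as JSON. carry_out: Moves the arm, as the interface text tells. Its arguments: {"type":"object","properties":{"rows":{"type":"array","items":{"type":"array"}}},"required":["rows"]}

```bash
ls; mkdir -p pics
python3 - <<'E'
from workcell import readout, imaging
import cv2
o=readout.get_obs();print(o)
for n in ["scene","top","wrist"]:
    im=imaging.get_image(n);cv2.imwrite(f"pics/{n}0.png",im[:,:,::-1]);print(n,imaging.camera_params(n))
E
```

```text
pics
{'t': 0.0, 'qpos': array([-1.29500048e+00,  4.23829782e-01,  1.63070061e+00, -1.66899719e-05,
        1.08862890e+00, -1.89652902e-02]), 'qvel': array([ 0.00022248, -0.00022995,  0.00051907, -0.00069488,  0.00101128,
        0.00102415]), 'joint_torque': array([ 2.29672414e-04, -5.44631875e+01, -2.73667413e+01,  6.44427328e-02,
        2.28093902e-02, -1.37008428e-04]), 'ee_pos': array([ 181.45420011, -597.47982859,  221.90444958]), 'orientation': array([-3.10599821e+00, -4.61119510e-01,  3.38007222e-04]), 'ft_force': array([-0.1903652 , -0.24145977,  0.10965729]), 'moment': array([-0.02736026, -0.04750198, -0.01707353]), 'width': 88.1795656086088}
scene {'fx': 463.4934028974144, 'fy': 463.4934028974144, 'cx': 287.63083991444614, 'cy': 209.64493895286893, 'rvec': array([ 2.01860071,  1.65341411, -0.50995704]), 'tvec': array([-142.06855284, -373.29644293, 1623.94417353])}
top {'fx': 419.5787077697047, 'fy': 419.5787077697047, 'cx': 280.4051765427937, 'cy': 205.60962104347942, 'rvec': array([ 2.21775755, -2.15166743,  0.09535651]), 'tvec': array([  -5.1393546 ,  543.41849719, 1090.44465675])}
wrist {'fx': 317.54375314455433, 'fy': 317.54375314455433, 'cx': 280.50050096479293, 'cy': 211.76975558826717, 'T_tool_cam': array([[ 9.86670466e-04, -9.68051001e-01, -2.50751444e-01,
         6.85249495e+01],
       [ 9.99999513e-01,  9.63934737e-04,  2.13486299e-04,
         4.04165196e-01],
       [ 3.50424015e-05, -2.50751532e-01,  9.68051480e-01,
        -1.60821108e+02],
       [ 0.00000000e+00,  0.00000000e+00,  0.00000000e+00,
         1.00000000e+00]])}
```

View pics/scene0.png

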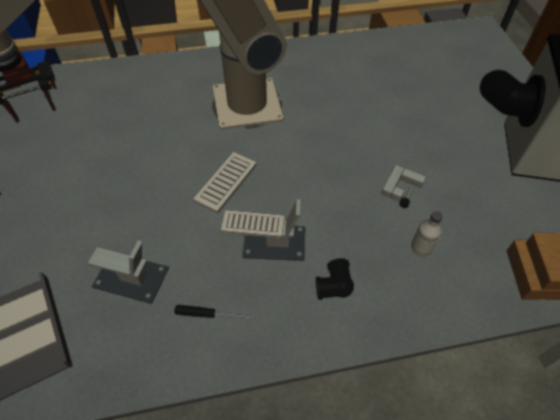

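View pics/top0.png

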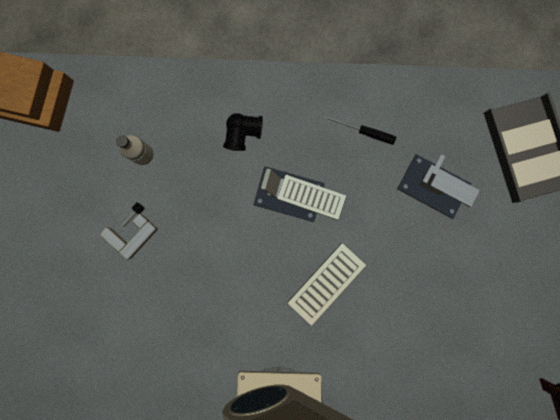

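View pics/wrist0.png

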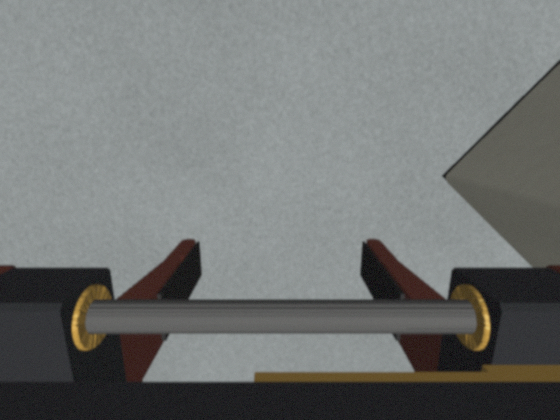

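Top view: candidate rests are at px (290,193), which carries a slatted cassette, and (440,187). Candidate cassettes are at (310,197), on the rest, and (327,284), loose on the bench and larger. The rest at (290,193) is nearest the base (about 280,400), and the cassette on it is the one meant. An enlarged crop should confirm that and give the measurements.

```bash
cat > h.py <<'E'
import numpy as np, cv2
from scipy.spatial.transform import Rotation as R
from workcell import readout, imaging
def ray(name,uv):
    p=imaging.camera_params(name);Rm=cv2.Rodrigues(p['rvec'])[0]
    d=Rm.T@np.array([(uv[0]-p['cx'])/p['fx'],(uv[1]-p['cy'])/p['fy'],1]);c=-Rm.T@p['tvec'];return c,d
def onz(name,uv,z):
    c,d=ray(name,uv);return c+d*(z-c[2])/d[2]
def proj(name,P,tool=None):
    p=imaging.camera_params(name)
    if name=='wrist':
        T=tool@p['T_tool_cam'];q=np.linalg.inv(T)@np.append(P,1);q=q[:3]
    else: q=cv2.Rodrigues(p['rvec'])[0]@np.array(P)+p['tvec']
    return np.array([p['fx']*q[0]/q[2]+p['cx'],p['fy']*q[1]/q[2]+p['cy']])
def toolT(o):
    T=np.eye(4);T[:3,:3]=R.from_rotvec(o['orientation']).as_matrix();T[:3,3]=o['ee_pos'];return T
def snap(n,f,crop=None,s=1):
    im=imaging.get_image(n)[:,:,::-1].copy()
    if crop: x,y,w,h=crop;im=im[y:y+h,x:x+w]
    if s!=1: im=cv2.resize(im,None,fx=s,fy=s,interpolation=cv2.INTER_CUBIC)
    cv2.imwrite('pics/'+f,im)
E
python3 - <<'E'
import cv2,numpy as np
from h import *
a=cv2.imread('pics/top0.png');
c=cv2.resize(a[150:240,235:365],None,fx=6,fy=6,interpolation=cv2.INTER_CUBIC);cv2.imwrite('pics/topc.png',c)
a2=cv2.imread('pics/scene0.png');
c=cv2.resize(a2[185:275,205:325],None,fx=6,fy=6,interpolation=cv2.INTER_CUBIC);cv2.imwrite('pics/scenec.png',c)
h=cv2.cvtColor(a,cv2.COLOR_BGR2HSV)
g=cv2.cvtColor(a,cv2.COLOR_BGR2GRAY)
m=((g>120)).astype(np.uint8)*255
m=cv2.morphologyEx(m,cv2.MORPH_CLOSE,np.ones((7,7)))
for cn in cv2.findContours(m,0,2)[0]:
    if cv2.contourArea(cn)>300:
        r=cv2.minAreaRect(cn);print(r)
        for z in (94,14):
            b=[onz('top',p,z)[:2] for p in cv2.boxPoints(r)];b=np.array(b)
            print(z,b.round(0).tolist(),np.linalg.norm(b[1]-b[0]),np.linalg.norm(b[2]-b[1]))
E
```

```text
((279.2334899902344, 384.73095703125), (83.64403533935547, 26.788890838623047), 4.085616588592529)
94 [[80.0, 103.0], [143.0, 101.0], [134.0, -100.0], [72.0, -97.0]] 62.25116855732219 200.9059613397951
14 [[51.0, 109.0], [118.0, 107.0], [109.0, -109.0], [42.0, -106.0]] 67.05868486927724 216.4214722722637
((326.5904846191406, 283.90045166015625), (33.16276168823242, 82.46967315673828), 42.273685455322266)
94 [[300.0, -10.0], [452.0, -143.0], [399.0, -204.0], [248.0, -71.0]] 201.45984385761474 80.8474392875517
14 [[288.0, -13.0], [451.0, -155.0], [395.0, -221.0], [232.0, -78.0]] 217.0181298785039 87.09110333695503
((126.84526824951172, 230.94151306152344), (36.42770004272461, 41.649208068847656), 42.51044845581055)
94 [[454.0, 454.0], [532.0, 389.0], [473.0, 320.0], [396.0, 385.0]] 100.8287506319077 90.82481189203068
14 [[454.0, 487.0], [538.0, 418.0], [474.0, 343.0], [392.0, 413.0]] 108.61552595855237 97.83900575891565
((310.5058898925781, 196.04551696777344), (66.93608093261719, 25.788869857788086), 19.179006576538086)
94 [[558.0, 27.0], [620.0, 7.0], [569.0, -151.0], [508.0, -131.0]
[... 398 characters left out ...]
 -539.0], [558.0, -497.0]] 87.01208579776241 144.89113307196067
((538.181396484375, 168.68911743164062), (24.73674774169922, 49.269901275634766), 75.25643920898438)
94 [[663.0, -564.0], [698.0, -685.0], [638.0, -700.0], [603.0, -579.0]] 126.19378109194234 62.08775839589087
14 [[679.0, -609.0], [717.0, -739.0], [652.0, -755.0], [614.0, -625.0]] 135.93944009122927 66.88265491234938
((528.4856567382812, 136.4484100341797), (24.1414794921875, 50.263519287109375), 74.47589111328125)
94 [[742.0, -539.0], [781.0, -663.0], [721.0, -678.0], [683.0, -555.0]] 129.58876986304907 61.29029615715233
14 [[764.0, -582.0], [806.0, -716.0], [742.0, -732.0], [701.0, -599.0]] 139.59661613165568 66.02360647676096
```

View pics/topc.png

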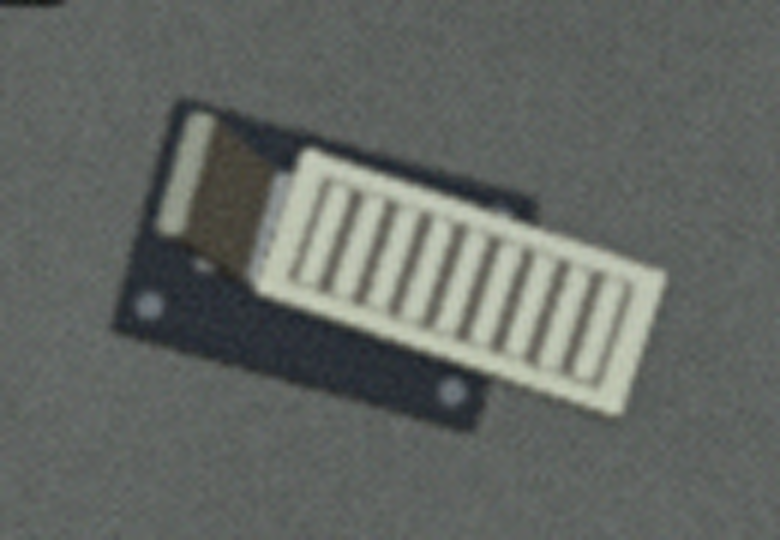

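View pics/scenec.png

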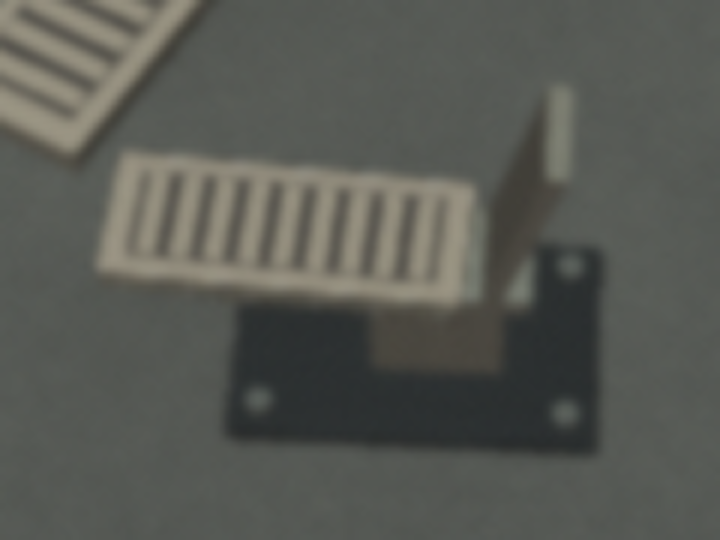

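The enlarged crops confirm it. The slatted cassette on the near rest measures 166 x 65 mm in the top view, which fits 160 x 64. The loose one at (327,284) is about 217 x 87, so it is the look-alike. Next is the rest pose from the foot-plate corners, fence top and bolts.

Run:
```python
from h import *
def T(c):return (c[0]+.5)/6+235-.5,(c[1]+.5)/6+150-.5
def S(c):return (c[0]+.5)/6+205-.5,(c[1]+.5)/6+185-.5
print('plate top'); P=[onz('top',T(c),8) for c in [(182,98),(112,328),(475,432),(540,197)]]
for p in P: print(p.round(1))
c=np.mean(P,0);
ex=((P[0]-P[3])+(P[1]-P[2]));yaw=np.arctan2(ex[1],ex[0]);print('center',c,np.degrees(yaw),[np.linalg.norm(P[i]-P[i-1]) for i in range(4)])
u=np.array([np.cos(yaw),np.sin(yaw)]);v=np.array([-u[1],u[0]])
print('origin from plate',c[:2]+30*u)
P2=[onz('scene',S(c),8) for c in [(228,437),(598,452),(603,248)]]
print('scene plate',[p.round(1) for p in P2])
ex=P2[1]-P2[0];print(np.degrees(np.arctan2(ex[1],ex[0])), 'origin', ((P2[0]+P2[2])/2)[:2]+30*u)
F=[onz('top',T(c),177) for c in [(213,120),(186,240)]];m=np.mean(F,0);print('fence top',m,'foot',m[:2]-26*u, np.linalg.norm(F[0]-F[1]))
F=[onz('scene',S(c),177) for c in [(549,86),(546,182)]];m=np.mean(F,0);print('scene fence top',m,'foot',m[:2]-26*u,np.linalg.norm(F[0]-F[1]))
Q=np.array([onz('top',T(c),94) for c in [(303,150),(665,270),(622,415),(258,292)]])
print('cass top',Q.round(1).tolist(),Q.mean(0))
e=(Q[0]-Q[1])+(Q[3]-Q[2]);print(np.degrees(np.arctan2(e[1],e[0])))
Q=np.array([onz('scene',S(c),94) for c in [(120,150),(475,182),(462,300),(97,268)]])
print('cass scene',Q.round(1).tolist(),Q.mean(0))
e=(Q[1]-Q[0])+(Q[2]-Q[3]);print(np.degrees(np.arctan2(e[1],e[0])))
```

```text
plate top
[650.6  56.2   8. ]
[545.8  84.1   8. ]
[504.3 -79.3   8. ]
[ 610.8 -106.     8. ]
center [577.86913544 -11.23737168   8.        ] 75.95872125538567 [np.float64(167.0831405078559), np.float64(108.4521533812562), np.float64(168.57796504563692), np.float64(109.79742363534451)]
origin from plate [585.14776191  17.86626377]
scene plate [array([ 612.9, -106. ,    8. ]), array([652.8,  56.7,   8. ]), array([545.8,  83.5,   8. ])]
76.19241820718673 origin [586.60596969  17.87892651]
fence top [589.87976225  42.92540847 177.        ] foot [583.57161931  17.70225774] 47.27132409486375
scene fence top [592.76828484  41.4309212  177.        ] foot [586.4601419   16.20777048] 48.91471638109292
cass top [[615.4, 2.5, 94.0], [570.0, -148.9, 94.0], [509.4, -132.2, 94.0], [555.7, 19.3, 94.0]] [562.61323727 -64.81906293  94.        ]
73.15061942160396
cass scene [[507.4, -133.4, 94.0], [554.9, 19.0, 94.0], [614.5, 1.4, 94.0], [567.9, -151.0, 94.0]] [561.18271873 -66.01795707  94.        ]
72.83788278179642
```

```bash
cat >> h.py <<'E'
from scipy.linalg import logm,expm
O=np.array([585.5,17.5,80.]); YAW=np.radians(76.0)
def rest_pose(x,y,z,phi,yaw=0,grasp=True):
    """pose of TCP so that grasp point is at rest coords (x,y,z rel fence_foot), tool pitch phi deg, yaw deg rel rest"""
    phi=np.radians(phi)
    zt=np.array([np.cos(phi),0,-np.sin(phi)]);xt=np.array([np.sin(phi),0,np.cos(phi)]);yt=np.cross(zt,xt)
    Rm=np.c_[xt,yt,zt]
    Rm=R.from_euler('z',YAW+np.radians(yaw)).as_matrix()@Rm
    p=O+R.from_euler('z',YAW).as_matrix()@np.array([x,y,z])
    if grasp: p=p+19*Rm[:,2]
    T=np.eye(4);T[:3,:3]=Rm;T[:3,3]=p;return T
def cur(o=None):
    o=o or readout.get_obs();return toolT(o)
def inrest(T):
    g=T[:3,3]-19*T[:3,2]
    Rz=R.from_euler('z',YAW).as_matrix()
    g=Rz.T@(g-O);Rr=Rz.T@T[:3,:3];z=Rr[:,2]
    # rest y expressed of tool -y
    return dict(g=g.round(1).tolist(),tip=(Rz.T@(T[:3,3]-O)).round(1).tolist(),phi=round(float(np.degrees(np.arctan2(-z[2],z[0]))),2),
      yaw=round(float(np.degrees(np.arctan2(Rr[0,1],-Rr[1,1]))),2),roll=round(float(np.degrees(np.arcsin(Rr[2,1]))),2))
def rows(T1,n,T0=None):
    T0=cur() if T0 is None else T0
    E=np.real(expm(logm(np.linalg.inv(T0)@T1)/n))
    d=(E[:3,3]/1000).round(4).tolist();w=R.from_matrix(E[:3,:3]).as_rotvec().round(4).tolist()
    print(n,'x',d,w);return d,w
def st():
    o=readout.get_obs();print('t',round(o['t'],2),inrest(cur(o)),'q',o['qpos'].round(2).tolist(),'F',o['ft_force'].round(1).tolist(),'M',o['moment'].round(2).tolist(),'w',round(o['width'],1))
E
python3 - <<'E'
from h import *
st()
rows(rest_pose(-126,3,190,90,-3),24)
E
```

```text
t 0.15 {'g': [-694.6, 243.2, 161.1], 'tip': [-694.6, 243.2, 142.1], 'phi': 89.94, 'yaw': -59.11, 'roll': -0.07} q [-1.29, 0.42, 1.63, -0.0, 1.09, -0.02] F [-0.1, -0.7, 0.5] M [-0.03, 0.03, 0.0] w 88.0
24 x [0.0264, -0.0043, -0.0012] [-0.0, -0.0, -0.0408]
```

Request:
carry_out(rows=[[[0.0264,-0.0043,-0.0012],[0,0,-0.0408],0],[[0.0264,-0.0043,-0.0012],[0,0,-0.0408],0],[[0.0264,-0.0043,-0.0012],[0,0,-0.0408],0],[[0.0264,-0.0043,-0.0012],[0,0,-0.0408],0],[[0.0264,-0.0043,-0.0012],[0,0,-0.0408],0],[[0.0264,-0.0043,-0.0012],[0,0,-0.0408],0],[[0.0264,-0.0043,-0.0012],[0,0,-0.0408],0],[[0.0264,-0.0043,-0.0012],[0,0,-0.0408],0],[[0.0264,-0.0043,-0.0012],[0,0,-0.0408],0],[[0.0264,-0.0043,-0.0012],[0,0,-0.0408],0],[[0.0264,-0.0043,-0.0012],[0,0,-0.0408],0],[[0.0264,-0.0043,-0.0012],[0,0,-0.0408],0]])

```text
t: 1.15
ee_pos: [429.3, -396.9, 236.9]
orientation: [-2.902, -1.204, 0.0]
ft_force: [0.2, -0.0, -0.4]
width: 87.8
```

Request:
carry_out(rows=[[[0.0264,-0.0043,-0.0012],[0,0,-0.0408],0],[[0.0264,-0.0043,-0.0012],[0,0,-0.0408],0],[[0.0264,-0.0043,-0.0012],[0,0,-0.0408],0],[[0.0264,-0.0043,-0.0012],[0,0,-0.0408],0],[[0.0264,-0.0043,-0.0012],[0,0,-0.0408],0],[[0.0264,-0.0043,-0.0012],[0,0,-0.0408],0],[[0.0264,-0.0043,-0.0012],[0,0,-0.0408],0],[[0.0264,-0.0043,-0.0012],[0,0,-0.0408],0],[[0.0264,-0.0043,-0.0012],[0,0,-0.0408],0],[[0.0264,-0.0043,-0.0012],[0,0,-0.0408],0],[[0.0264,-0.0043,-0.0012],[0,0,-0.0408],0],[[0.0264,-0.0043,-0.0012],[0,0,-0.0408],0]])

```text
t: 2.15
ee_pos: [552.6, -104.1, 251.3]
orientation: [-2.523, -1.871, 0.0]
ft_force: [0.6, 0.2, -0.2]
width: 87.7
```

Run:
```python
from h import *
st()
rows(rest_pose(-126,3,190,45,-3),12)
snap('wrist','w1.png')
```

```text
t 2.15 {'g': [-125.9, 2.5, 190.3], 'tip': [-125.9, 2.5, 171.3], 'phi': 90.0, 'yaw': -2.89, 'roll': -0.02} q [-0.21, 0.3, 1.74, 0.0, 1.1, 0.09] F [0.6, 0.2, -0.2] M [0.02, -0.12, -0.0] w 87.7
12 x [0.0012, -0.0, -0.0] [-0.0001, 0.0655, 0.0001]
```

View pics/w1.png

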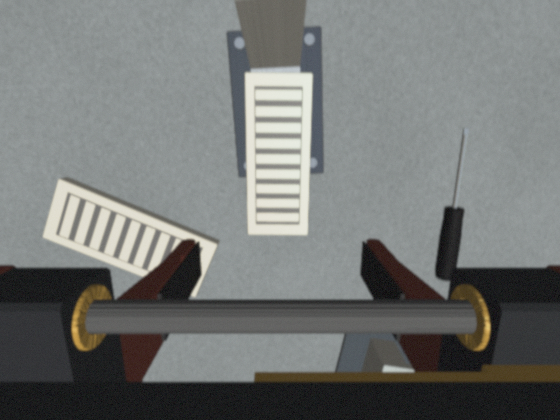

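The wrist view shows the cassette between the fingers, cols 246–312 and rows 72–235, with the fence beyond at the top. I'll refine its pose from this picture while testing the tilt.

Run:
```python
from h import *
T=cur();p=imaging.camera_params('wrist')
Tc=T@p['T_tool_cam']
def wz(uv,z):
    d=Tc[:3,:3]@np.array([(uv[0]-p['cx'])/p['fx'],(uv[1]-p['cy'])/p['fy'],1]);c=Tc[:3,3];P=c+d*(z-c[2])/d[2]
    return (R.from_euler('z',YAW).as_matrix().T@(P-O)).round(1)
for uv in [(247,235),(308,235),(312,72),(245,72)]: print('cass',wz(uv,94))
for uv in [(250,67),(300,66)]: print('foot line?',wz(uv,80))
for uv in [(239,43),(309,40),(313,163)]: print('bolts',wz(uv,13))
for uv in [(228,32),(321,27),(323,172),(240,177)]: print('plate',wz(uv,8))
```

```text
cass [-160.    39.5   14. ]
cass [-162.9  -24.8   14. ]
cass [ -3.5 -32.4  14. ]
cass [-0.7 29.9 14. ]
foot line? [ 5.9 26.1  0. ]
foot line? [  4.6 -22.2   0. ]
bolts [ 44.   42.4 -67. ]
bolts [ 43.5 -37.6 -67. ]
bolts [-96.1 -39.4 -67. ]
plate [ 57.3  54.7 -72. ]
plate [ 57.6 -52.1 -72. ]
plate [-108.5  -52.3  -72. ]
plate [-110.1   53.8  -72. ]
```

Request:
carry_out(rows=[[[0.0012,0,0],[0,0.0655,0],0],[[0.0012,0,0],[0,0.0655,0],0],[[0.0012,0,0],[0,0.0655,0],0],[[0.0012,0,0],[0,0.0655,0],0],[[0.0012,0,0],[0,0.0655,0],0],[[0.0012,0,0],[0,0.0655,0],0],[[0.0012,0,0],[0,0.0655,0],0],[[0.0012,0,0],[0,0.0655,0],0],[[0.0012,0,0],[0,0.0655,0],0],[[0.0012,0,0],[0,0.0655,0],0],[[0.0012,0,0],[0,0.0655,0],0],[[0.0012,0,0],[0,0.0655,0],0]])

```text
t: 3.2
ee_pos: [556.4, -93.2, 256.6]
orientation: [-2.044, -1.512, -0.851]
ft_force: [-0.4, 0.4, -0.2]
width: 88.0
```

Run:
```python
from h import *
st()
snap('scene','s1.png',(150,60,260,195),3)
```

```text
t 3.2 {'g': [-127.9, 2.2, 190.0], 'tip': [-114.5, 1.5, 176.6], 'phi': 44.83, 'yaw': -3.04, 'roll': 0.04} q [-0.57, 0.43, 1.78, 0.79, 1.3, -0.64] F [-0.4, 0.4, -0.2] M [-0.32, 0.04, 0.02] w 88.0
```

View pics/s1.png

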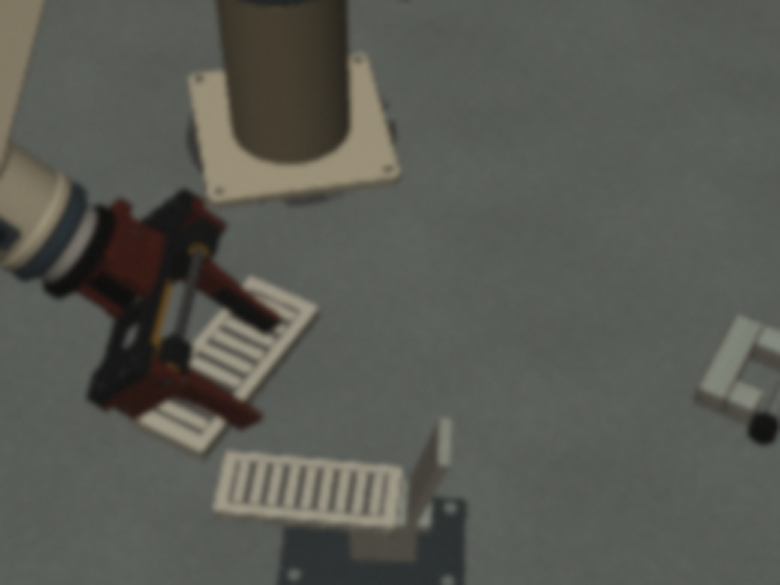

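Tilting to 45° works. Next is a quick air test of the far end of the tip (φ=135), away from everything.

Run:
```python
from h import *
rows(rest_pose(25,2,240,135,0),18)
```

```text
18 x [0.008, -0.0002, -0.0028] [-0.0001, -0.0876, -0.0033]
```

Request:
carry_out(rows=[[[0.008,0,-0.0028],[0,-0.0876,-0.0033],0],[[0.008,0,-0.0028],[0,-0.0876,-0.0033],0],[[0.008,0,-0.0028],[0,-0.0876,-0.0033],0],[[0.008,0,-0.0028],[0,-0.0876,-0.0033],0],[[0.008,0,-0.0028],[0,-0.0876,-0.0033],0],[[0.008,0,-0.0028],[0,-0.0876,-0.0033],0],[[0.008,0,-0.0028],[0,-0.0876,-0.0033],0],[[0.008,0,-0.0028],[0,-0.0876,-0.0033],0],[[0.008,0,-0.0028],[0,-0.0876,-0.0033],0]])

```text
t: 4.0
ee_pos: [571.6, -41.5, 309.8]
orientation: [2.488, 1.891, 0.005]
ft_force: [0.1, -0.1, 0.1]
width: 87.6
```

Request:
carry_out(rows=[[[0.008,0,-0.0028],[0,-0.0876,-0.0033],0],[[0.008,0,-0.0028],[0,-0.0876,-0.0033],0],[[0.008,0,-0.0028],[0,-0.0876,-0.0033],0],[[0.008,0,-0.0028],[0,-0.0876,-0.0033],0],[[0.008,0,-0.0028],[0,-0.0876,-0.0033],0],[[0.008,0,-0.0028],[0,-0.0876,-0.0033],0],[[0.008,0,-0.0028],[0,-0.0876,-0.0033],0],[[0.008,0,-0.0028],[0,-0.0876,-0.0033],0],[[0.008,0,-0.0028],[0,-0.0876,-0.0033],0]])

```text
t: 4.75
ee_pos: [590.6, 31.3, 307.9]
orientation: [1.988, 1.555, -0.831]
ft_force: [0.6, -0.1, 0.2]
width: 87.7
```

Run:
```python
from h import *
st()
snap('scene','s2.png',(150,60,260,195),3)
# pre-grasp for phi 30: 70 mm back along tool axis
g=np.array([-124,3,7]);b=80*np.array([-np.cos(np.pi/6),0,np.sin(np.pi/6)])
rows(rest_pose(*(g+b),30,-3),21)
```

```text
t 4.75 {'g': [28.2, -1.6, 241.2], 'tip': [14.6, -1.6, 227.9], 'phi': 135.54, 'yaw': 0.13, 'roll': 0.2} q [0.35, 0.52, 1.48, -0.64, 1.63, 0.72] F [0.6, -0.1, 0.2] M [0.27, -0.15, -0.03] w 87.7
21 x [-0.0114, -0.0001, 0.0094] [-0.0005, 0.088, 0.0031]
```

View pics/s2.png

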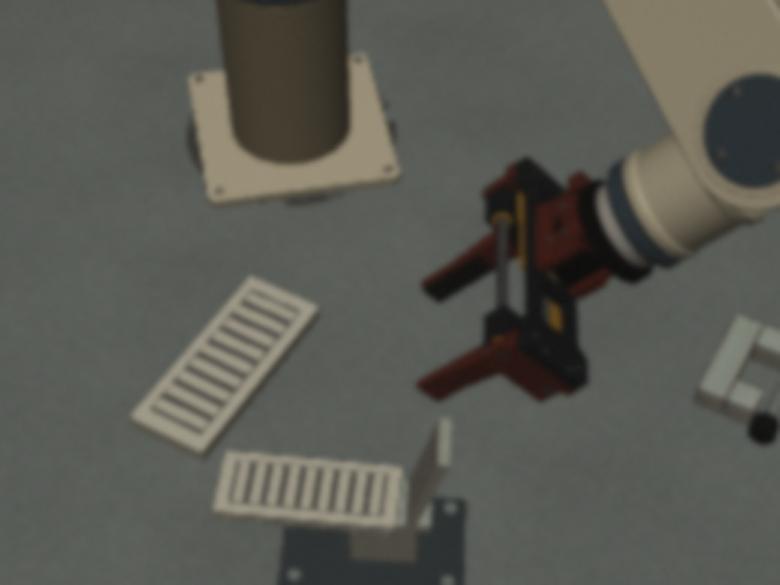

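Run:
```python
from h import *
T=cur();E=np.eye(4);E[:3,3]=[-11.4,-.1,9.4];E[:3,:3]=R.from_rotvec([-.0005,.088,.0031]).as_matrix()
for i in range(21):
    T=T@E
    if i%4==0: print(i+1,inrest(T))
```

```text
1 {'g': [14.2, -0.4, 240.3], 'tip': [1.8, -0.5, 225.9], 'phi': 130.86, 'yaw': 0.18, 'roll': 0.04}
5 {'g': [-50.0, 0.0, 237.3], 'tip': [-56.7, -0.1, 219.6], 'phi': 110.7, 'yaw': -0.37, 'roll': 0.5}
9 {'g': [-109.2, 0.8, 212.4], 'tip': [-109.4, 0.6, 193.4], 'phi': 90.53, 'yaw': -1.05, 'roll': 0.75}
13 {'g': [-156.2, 1.8, 168.6], 'tip': [-149.8, 1.3, 150.7], 'phi': 70.37, 'yaw': -1.76, 'roll': 0.74}
17 {'g': [-185.2, 2.5, 111.3], 'tip': [-173.0, 1.9, 96.7], 'phi': 50.2, 'yaw': -2.43, 'roll': 0.49}
21 {'g': [-192.6, 3.0, 47.4], 'tip': [-176.2, 2.1, 37.9], 'phi': 30.03, 'yaw': -2.97, 'roll': 0.02}
```

Request:
carry_out(rows=[[[-0.0114,0,0.0094],[-0.0005,0.088,0.0031],0],[[-0.0114,0,0.0094],[-0.0005,0.088,0.0031],0],[[-0.0114,0,0.0094],[-0.0005,0.088,0.0031],0],[[-0.0114,0,0.0094],[-0.0005,0.088,0.0031],0],[[-0.0114,0,0.0094],[-0.0005,0.088,0.0031],0],[[-0.0114,0,0.0094],[-0.0005,0.088,0.0031],0],[[-0.0114,0,0.0094],[-0.0005,0.088,0.0031],0],[[-0.0114,0,0.0094],[-0.0005,0.088,0.0031],0],[[-0.0114,0,0.0094],[-0.0005,0.088,0.0031],0],[[-0.0114,0,0.0094],[-0.0005,0.088,0.0031],0],[[-0.0114,0,0.0094],[-0.0005,0.088,0.0031],0]])

```text
t: 5.72
ee_pos: [553.9, -113.8, 256.5]
orientation: [-2.421, -1.837, -0.238]
ft_force: [-0.2, 0.5, -0.9]
width: 88.1
```

Request:
carry_out(rows=[[[-0.0114,0,0.0094],[-0.0005,0.088,0.0031],0],[[-0.0114,0,0.0094],[-0.0005,0.088,0.0031],0],[[-0.0114,0,0.0094],[-0.0005,0.088,0.0031],0],[[-0.0114,0,0.0094],[-0.0005,0.088,0.0031],0],[[-0.0114,0,0.0094],[-0.0005,0.088,0.0031],0],[[-0.0114,0,0.0094],[-0.0005,0.088,0.0031],0],[[-0.0114,0,0.0094],[-0.0005,0.088,0.0031],0],[[-0.0114,0,0.0094],[-0.0005,0.088,0.0031],0],[[-0.0114,0,0.0094],[-0.0005,0.088,0.0031],0],[[-0.0114,0,0.0094],[-0.0005,0.088,0.0031],0],[[0,0,0],[0,0,0],0]])

```text
t: 6.63
ee_pos: [540.3, -154.7, 113.3]
orientation: [-1.845, -1.35, -1.077]
ft_force: [-1.1, -0.1, 0.1]
width: 88.3
```

Run:
```python
from h import *
st()
snap('wrist','w2.png');snap('scene','s3.png',(150,60,260,195),3)
rows(rest_pose(-124,3,7,30,-3),8)
```

```text
t 6.63 {'g': [-194.6, 3.1, 42.6], 'tip': [-178.0, 2.2, 33.3], 'phi': 29.2, 'yaw': -3.38, 'roll': -0.43} q [-0.75, 0.8, 1.73, 0.93, 1.39, -1.01] F [-1.1, -0.1, 0.1] M [-0.44, 0.11, 0.03] w 88.3
8 x [-0.0, -0.0007, 0.0101] [0.0004, -0.0011, -0.0004]
```

View pics/w2.png

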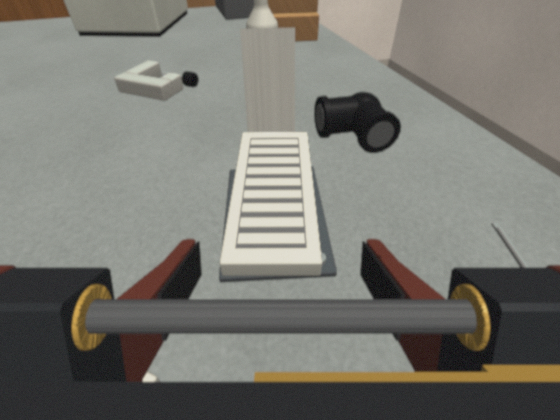

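View pics/s3.png

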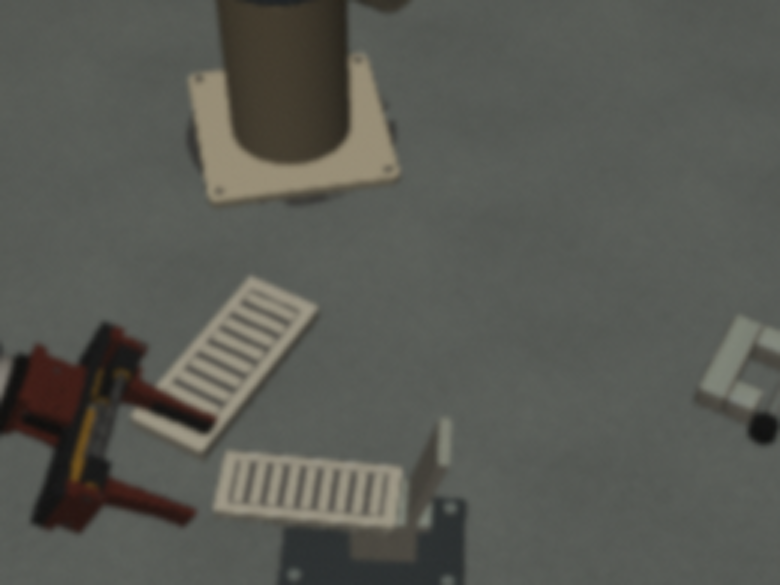

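Run:
```python
from h import *
st()
rows(rest_pose(-124,4.8,7,30,-3),8)
```

```text
t 6.73 {'g': [-194.3, 1.2, 47.2], 'tip': [-177.8, 0.3, 37.8], 'phi': 29.55, 'yaw': -3.27, 'roll': -0.08} q [-0.75, 0.79, 1.73, 0.92, 1.39, -1.0] F [-0.4, -0.3, -0.4] M [-0.37, 0.02, -0.0] w 87.5
8 x [-0.0, -0.0009, 0.0101] [0.0004, -0.0011, -0.0004]
```

Request:
carry_out(rows=[[[0,-0.0005,0.0101],[0,-0.001,-0.0004],0],[[0,-0.0005,0.0101],[0,-0.001,-0.0004],0],[[0,-0.0005,0.0101],[0,-0.001,-0.0004],0],[[0,-0.0005,0.0101],[0,-0.001,-0.0004],0],[[0,-0.0005,0.0101],[0,-0.001,-0.0004],0],[[0,-0.0005,0.0101],[0,-0.001,-0.0004],0],[[0,-0.0005,0.0101],[0,-0.001,-0.0004],0],[[0,0,0],[0,0,0],0],[[0,0,0],[0,0,0],0]])

```text
t: 7.48
ee_pos: [557.5, -94.1, 83.5]
orientation: [-1.848, -1.369, -1.074]
ft_force: [-0.3, -0.3, 0.3]
width: 87.9
```

Run:
```python
from h import *
st()
rows(rest_pose(-124,4.8,7,30,-3),2)
snap('wrist','w3.png');snap('top','t3.png',(200,120,200,150),4)
st()
```

```text
t 7.48 {'g': [-131.5, 1.1, 13.0], 'tip': [-115.0, 0.2, 3.5], 'phi': 29.84, 'yaw': -3.06, 'roll': 0.16} q [-0.65, 0.82, 1.78, 1.01, 1.29, -1.06] F [-0.3, -0.3, 0.3] M [-0.39, 0.04, 0.03] w 87.9
2 x [-0.0008, -0.0021, 0.0046] [0.0012, -0.0017, 0.001]
t 7.58 {'g': [-132.4, 0.6, 13.4], 'tip': [-116.0, -0.3, 3.9], 'phi': 29.86, 'yaw': -3.13, 'roll': 0.23} q [-0.65, 0.82, 1.78, 1.01, 1.29, -1.06] F [0.1, 0.9, -0.0] M [-0.36, 0.1, -0.02] w 87.8
```

View pics/w3.png

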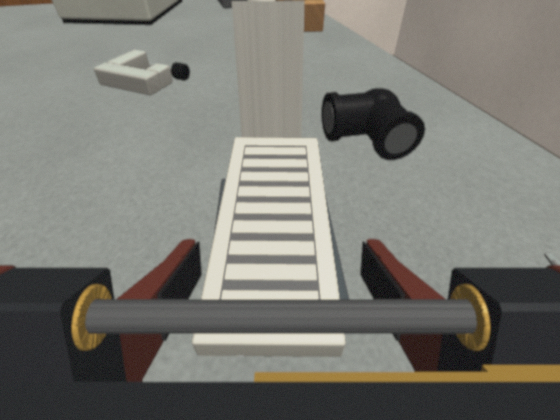

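View pics/t3.png

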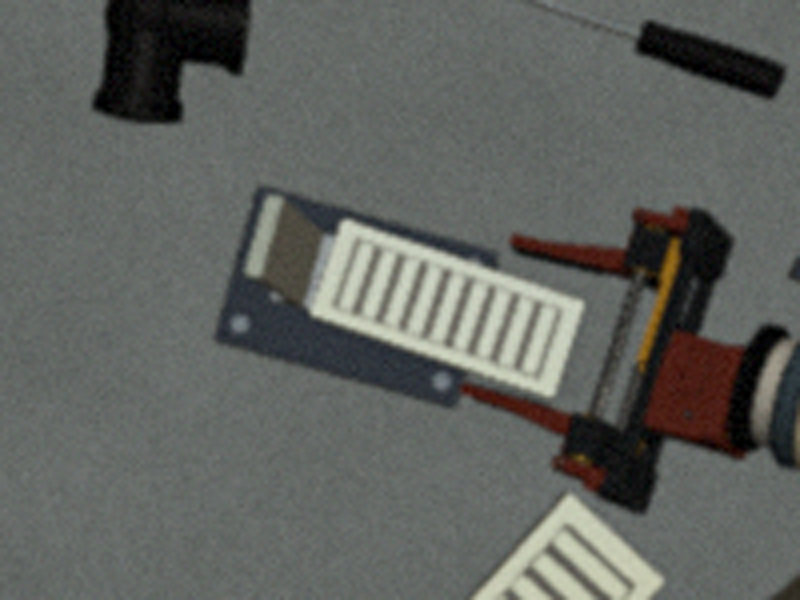

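Request:
carry_out(rows=[[[-0.0006,-0.002,0.0046],[0.001,-0.001,0.001],0],[[-0.0006,-0.002,0.0046],[0.001,-0.001,0.001],0],[[-0.0003,0,0],[0,0,0],0],[[0,0,0],[0,0,0],0],[[0,0,0],[0,0,0],0]])

```text
t: 8.0
ee_pos: [556.0, -86.9, 78.0]
orientation: [-1.851, -1.368, -1.071]
ft_force: [-0.2, -0.4, -0.3]
width: 87.9
```

Run:
```python
from h import *
st();rows(rest_pose(-124,4.8,7,30,-3),1)
snap('wrist','w4.png')
```

```text
t 8.0 {'g': [-124.9, 4.3, 7.5], 'tip': [-108.4, 3.4, -2.0], 'phi': 29.97, 'yaw': -3.09, 'roll': 0.06} q [-0.64, 0.83, 1.8, 1.02, 1.28, -1.07] F [-0.2, -0.4, -0.3] M [-0.4, 0.03, 0.06] w 87.9
1 x [-0.0, -0.0006, 0.001] [0.0019, -0.0013, 0.0]
```

View pics/w4.png

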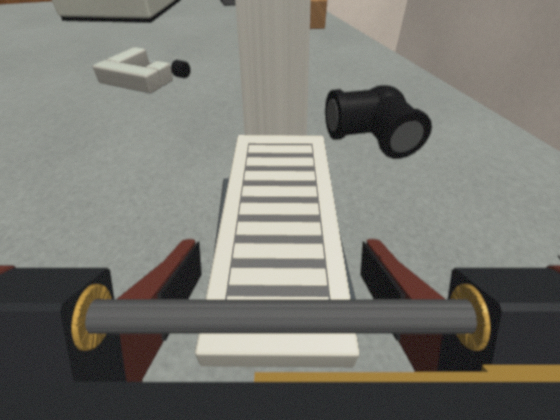

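The cassette end is centred at col 279 between the fingers (mid 281). Closing now.

Request:
carry_out(rows=[[[0,0,0],[0,0,0],1],[[0,0,0],[0,0,0],1],[[0,0,0],[0,0,0],1],[[0,0,0],[0,0,0],1],[[0,0,0],[0,0,0],1],[[0,0,0],[0,0,0],1],[[0,0,0],[0,0,0],1],[[0,0,0],[0,0,0],1]])

```text
t: 8.72
ee_pos: [555.9, -86.9, 78.1]
orientation: [-1.851, -1.368, -1.071]
ft_force: [-1.5, -0.6, 1.0]
width: 64.0
```

Run:
```python
from h import *
st();rows(rest_pose(-124,4.8,7,30,-3),1)
snap('wrist','w5.png')
```

```text
t 8.72 {'g': [-124.9, 4.3, 7.6], 'tip': [-108.4, 3.4, -1.9], 'phi': 29.97, 'yaw': -3.08, 'roll': 0.07} q [-0.64, 0.83, 1.8, 1.02, 1.28, -1.07] F [-1.5, -0.6, 1.0] M [-0.42, 0.14, 0.11] w 64.0
1 x [-0.0001, -0.0005, 0.001] [0.0018, -0.0012, 0.0003]
```

View pics/w5.png

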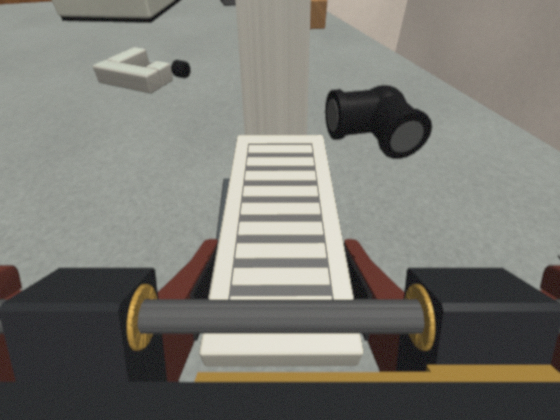

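Run:
```python
from h import *
rows(rest_pose(-125.5,0.3,7.8,30,0),8)
T=rest_pose(-125.5,0.3,7.8,30,0);rows(rest_pose(-124.5,0.3,7.8,30,0),1,T)
```

```text
8 x [-0.0, 0.0004, -0.0001] [0.0059, -0.0001, -0.0032]
1 x [0.0005, 0.0, 0.0009] [-0.0, -0.0, 0.0]
```

Request:
carry_out(rows=[[[0,0.0004,-0.0001],[0.0059,0,-0.0032],1],[[0,0.0004,-0.0001],[0.0059,0,-0.0032],1],[[0,0.0004,-0.0001],[0.0059,0,-0.0032],1],[[0,0.0004,-0.0001],[0.0059,0,-0.0032],1],[[0,0.0004,-0.0001],[0.0059,0,-0.0032],1],[[0,0.0004,-0.0001],[0.0059,0,-0.0032],1],[[0,0.0004,-0.0001],[0.0059,0,-0.0032],1],[[0,0.0004,-0.0001],[0.0059,0,-0.0032],1],[[0,0,0],[0,0,0],1],[[0,0,0],[0,0,0],1]])

```text
t: 9.6
ee_pos: [558.9, -88.4, 78.3]
orientation: [-1.804, -1.409, -1.042]
ft_force: [-0.2, -0.1, -2.9]
width: 64.2
```

Run:
```python
from h import *
st()
snap('top','t6.png',(200,120,200,150),4);snap('wrist','w6.png')
st()
```

```text
t 9.6 {'g': [-125.6, 0.2, 7.8], 'tip': [-109.2, 0.2, -1.7], 'phi': 29.95, 'yaw': -0.0, 'roll': -0.01} q [-0.63, 0.84, 1.76, 0.98, 1.31, -1.05] F [-0.2, -0.1, -2.9] M [-0.84, 0.1, -0.05] w 64.2
t 9.7 {'g': [-125.6, 0.3, 7.8], 'tip': [-109.1, 0.4, -1.7], 'phi': 29.94, 'yaw': -0.01, 'roll': -0.03} q [-0.63, 0.84, 1.76, 0.98, 1.31, -1.05] F [0.0, -0.2, -2.1] M [-0.85, 0.14, -0.05] w 63.9
```

View pics/t6.png

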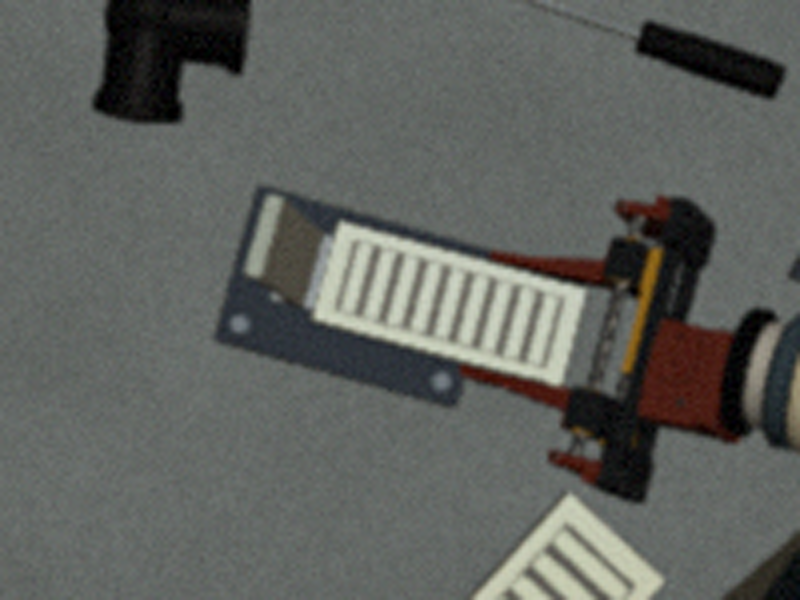

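View pics/w6.png

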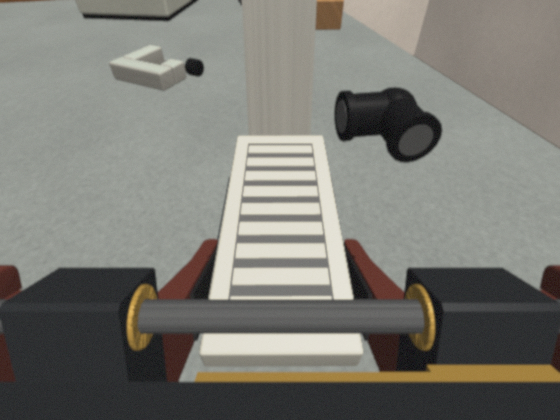

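Cassette gripped and squared to the rest. Pushing toward the fence in small steps with the force watched.

Request:
carry_out(rows=[[[0.0005,0,0.0009],[0,0,0],1],[[0.0005,0,0.0009],[0,0,0],1],[[0.0005,0,0.0009],[0,0,0],1],[[0,0,0],[0,0,0],1],[[0,0,0],[0,0,0],1]])

```text
t: 10.12
ee_pos: [559.6, -85.2, 78.4]
orientation: [-1.804, -1.409, -1.042]
ft_force: [0.4, 1.0, -2.5]
width: 64.0
```

```bash
python3 -c "
from h import *
st()"
```

```text
t 10.12 {'g': [-122.4, 0.3, 7.8], 'tip': [-105.9, 0.3, -1.6], 'phi': 29.94, 'yaw': 0.0, 'roll': -0.02} q [-0.63, 0.84, 1.76, 0.98, 1.31, -1.05] F [0.4, 1.0, -2.5] M [-0.87, 0.11, -0.03] w 64.0
```

Request:
carry_out(rows=[[[0.0005,0,0.0009],[0,0,0],1],[[0,0,0],[0,0,0],1]])

```text
t: 10.28
ee_pos: [559.9, -84.2, 78.4]
orientation: [-1.804, -1.409, -1.043]
ft_force: [0.3, -0.1, -2.6]
width: 63.8
```

Request:
carry_out(rows=[[[0.0005,0,0.0009],[0,0,0],1],[[0,0,0],[0,0,0],1]])

```text
t: 10.45
ee_pos: [560.1, -83.2, 78.4]
orientation: [-1.804, -1.409, -1.042]
ft_force: [-0.8, 0.1, -2.3]
width: 64.4
```

```bash
python3 -c "
from h import *
st()"
```

```text
t 10.45 {'g': [-120.3, 0.3, 7.8], 'tip': [-103.9, 0.3, -1.6], 'phi': 29.93, 'yaw': -0.0, 'roll': -0.02} q [-0.63, 0.84, 1.76, 0.98, 1.31, -1.05] F [-0.8, 0.1, -2.3] M [-0.88, 0.16, 0.03] w 64.4
```

Request:
carry_out(rows=[[[0.0005,0,0.0009],[0,0,0],1],[[0,0,0],[0,0,0],1]])

```text
t: 10.62
ee_pos: [560.4, -82.2, 78.4]
orientation: [-1.804, -1.409, -1.043]
ft_force: [-0.4, -0.6, -2.8]
width: 63.8
```

Request:
carry_out(rows=[[[0.0005,0,0.0009],[0,0,0],1],[[0,0,0],[0,0,0],1]])

```text
t: 10.78
ee_pos: [560.6, -81.6, 78.3]
orientation: [-1.804, -1.409, -1.042]
ft_force: [-1.0, -2.4, -2.2]
width: 64.1
```

Request:
carry_out(rows=[[[0.0005,0,0.0009],[0,0,0],1],[[0,0,0],[0,0,0],1]])

```text
t: 10.95
ee_pos: [560.7, -81.5, 78.2]
orientation: [-1.805, -1.41, -1.042]
ft_force: [-4.7, -9.5, -1.0]
width: 64.0
```

```bash
python3 -c "
from h import *
st()
snap('top','t7.png',(230,150,120,90),6)"
```

```text
t 10.95 {'g': [-118.5, 0.2, 7.7], 'tip': [-102.0, 0.1, -1.8], 'phi': 30.03, 'yaw': -0.0, 'roll': 0.03} q [-0.62, 0.84, 1.76, 0.99, 1.3, -1.05] F [-4.7, -9.5, -1.0] M [-1.21, 0.42, 0.55] w 64.0
```

View pics/t7.png

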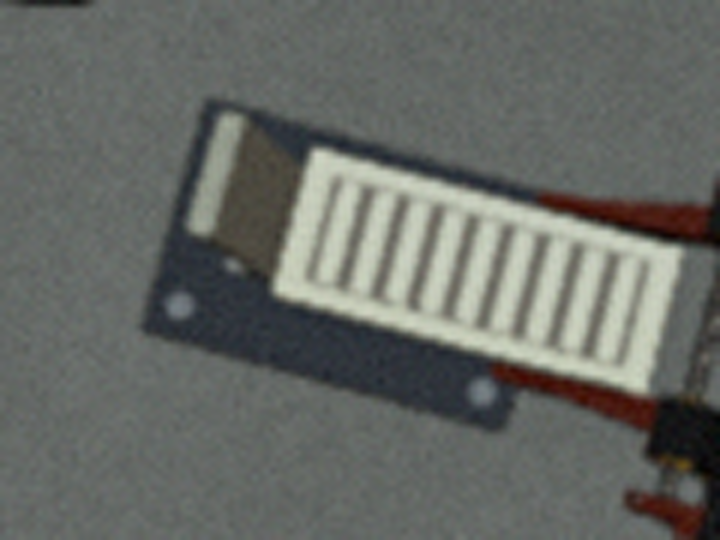

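Contact with the fence: about 10 N at grasp x=-118.5, and the top view shows no gap. Planning the tip-up rows: 3° per row, the lower corner following the deck and fence with about 1 mm clearance.

```bash
cat >> h.py <<'E'
def tipG(th,s=119.,mx=1.0,mz=0.8,gx0=0.0):
    t=np.radians(th);e=np.array([-np.cos(t),np.sin(t)]);n=np.array([np.sin(t),np.cos(t)]);t15=np.tan(np.radians(15))
    if th<=15: A=np.array([0,0.])
    elif th<=90: A=np.array([14*np.cos(t)*t15-14*np.sin(t),0])
    else: A=-14*n
    A=A+[-mx,mz]
    return A+s*e+7*n
def seq(poses,T0):
    out=[]
    for T in poses:
        E=np.linalg.inv(T0)@T;out.append([(E[:3,3]/1000).round(4).tolist(),R.from_matrix(E[:3,:3]).as_rotvec().round(4).tolist(),1]);T0=T
    print(out)
E
python3 - <<'E'
from h import *
T0=rest_pose(-117.5,.3,7.8,30,0)
P=[]
for th in [0,2,5,8,11,14,17,20,23,26,29]:
    g=tipG(th);P.append(rest_pose(g[0],.3,g[1],30+th,0))
seq(P,T0); print(tipG(0),tipG(29),tipG(105))
E
```

```text
[[[-0.0012, 0.0, -0.0022], [0.0, -0.0, -0.0], 1], [[0.0031, 0.0, -0.0018], [0.0, -0.0349, -0.0], 1], [[0.0047, 0.0, -0.0027], [-0.0, -0.0524, 0.0], 1], [[0.0047, 0.0, -0.0027], [-0.0, -0.0524, 0.0], 1], [[0.0047, 0.0, -0.0027], [-0.0, -0.0524, 0.0], 1], [[0.0047, 0.0, -0.0027], [0.0, -0.0524, 0.0], 1], [[0.0043, -0.0, -0.003], [-0.0, -0.0524, -0.0], 1], [[0.0041, -0.0, -0.0032], [-0.0, -0.0524, 0.0], 1], [[0.0041, 0.0, -0.0032], [0.0, -0.0524, -0.0], 1], [[0.0041, 0.0, -0.0031], [0.0, -0.0524, -0.0], 1], [[0.004, 0.0, -0.0031], [0.0, -0.0524, -0.0], 1]]
[-120.     7.8] [-105.19246147   64.61468276] [ 23.03798558 117.55690664]
```

Request:
carry_out(rows=[[[-0.0012,0,-0.0022],[0,0,0],1],[[0.0031,0,-0.0018],[0,-0.0349,0],1],[[0.0047,0,-0.0027],[0,-0.0524,0],1],[[0.0047,0,-0.0027],[0,-0.0524,0],1],[[0.0047,0,-0.0027],[0,-0.0524,0],1],[[0.0047,0,-0.0027],[0,-0.0524,0],1],[[0.0043,0,-0.003],[0,-0.0524,0],1],[[0.0041,0,-0.0032],[0,-0.0524,0],1],[[0.0041,0,-0.0032],[0,-0.0524,0],1],[[0.0041,0,-0.0031],[0,-0.0524,0],1],[[0.004,0,-0.0031],[0,-0.0524,0],1],[[0,0,0],[0,0,0],1]])

```text
t: 12.0
ee_pos: [563.0, -73.6, 130.5]
orientation: [-2.163, -1.694, -0.601]
ft_force: [0.9, 0.2, -2.1]
width: 63.9
```

Run:
```python
from h import *
st()
snap('scene','s8.png',(180,140,160,120),5)
st()
```

```text
t 12.0 {'g': [-103.6, -0.2, 66.8], 'tip': [-93.8, -0.2, 50.5], 'phi': 59.02, 'yaw': 0.11, 'roll': 0.12} q [-0.43, 0.54, 1.83, 0.65, 0.99, -0.61] F [0.9, 0.2, -2.1] M [-0.51, 0.01, 0.03] w 63.9
t 12.05 {'g': [-103.9, 0.2, 66.0], 'tip': [-94.1, 0.2, 49.7], 'phi': 58.9, 'yaw': 0.12, 'roll': 0.07} q [-0.43, 0.54, 1.83, 0.65, 0.99, -0.61] F [-1.0, 0.5, -2.7] M [-0.56, 0.04, 0.07] w 63.9
```

View pics/s8.png

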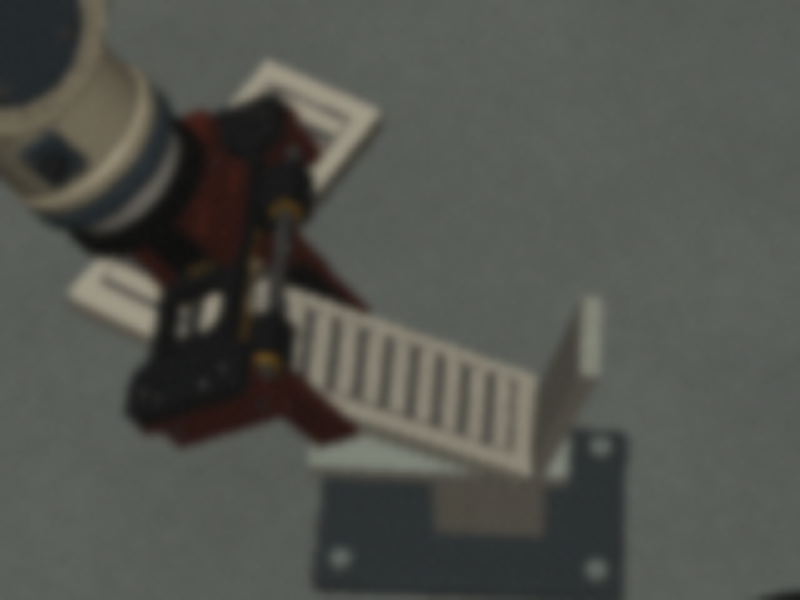

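Tipped 29°, the lower end is at the foot at about (540,470) in the crop, and there is no extra force. Continuing.

Run:
```python
from h import *
P=[]
for th in list(range(32,99,3)):
    g=tipG(th);P.append(rest_pose(g[0],.1,g[1],30+th,0))
seq(P,cur())
```

```text
[[[0.0022, 0.0001, -0.0025], [0.0001, -0.0541, 0.0024], 1], [[0.004, 0.0, -0.003], [0.0, -0.0524, 0.0], 1], [[0.004, 0.0, -0.003], [0.0, -0.0524, -0.0], 1], [[0.004, 0.0, -0.0029], [0.0, -0.0524, -0.0], 1], [[0.004, 0.0, -0.0029], [-0.0, -0.0524, 0.0], 1], [[0.004, -0.0, -0.0029], [0.0, -0.0524, -0.0], 1], [[0.004, 0.0, -0.0028], [0.0, -0.0524, -0.0], 1], [[0.0041, 0.0, -0.0028], [-0.0, -0.0524, -0.0], 1], [[0.0041, 0.0, -0.0027], [0.0, -0.0524, -0.0], 1], [[0.0041, 0.0, -0.0027], [-0.0, -0.0524, -0.0], 1], [[0.0041, -0.0, -0.0027], [-0.0, -0.0524, -0.0], 1], [[0.0042, 0.0, -0.0027], [0.0, -0.0524, -0.0], 1], [[0.0042, 0.0, -0.0026], [-0.0, -0.0524, -0.0], 1], [[0.0042, 0.0, -0.0026], [-0.0, -0.0524, -0.0], 1], [[0.0043, 0.0, -0.0026], [-0.0, -0.0524, -0.0], 1], [[0.0043, -0.0, -0.0026], [-0.0, -0.0524, -0.0], 1], [[0.0043, 0.0, -0.0026], [0.0, -0.0524, -0.0], 1], [[0.0044, 0.0, -0.0026], [-0.0, -0.0524, 0.0], 1], [[0.0044, 0.0, -0.0026], [0.0, -0.0524, -0.0], 1], [[0.0045, 0.0, -0.0026], [-0.0, -0.0524, -0.0], 1], [[0.0044, 0.0, -0.0031], [-0.0, -0.0524, -0.0], 1], [[0.0043, 0.0, -0.0033], [-0.0, -0.0524, -0.0], 1], [[0.0043, 0.0, -0.0033], [0.0, -0.0524, -0.0], 1]]
```

Request:
carry_out(rows=[[[0.0022,0,-0.0025],[0,-0.054,0.0024],1],[[0.004,0,-0.003],[0,-0.0524,0],1],[[0.004,0,-0.003],[0,-0.0524,0],1],[[0.004,0,-0.0029],[0,-0.0524,0],1],[[0.004,0,-0.0029],[0,-0.0524,0],1],[[0.004,0,-0.0029],[0,-0.0524,0],1],[[0.004,0,-0.0028],[0,-0.0524,0],1],[[0.0041,0,-0.0028],[0,-0.0524,0],1],[[0.0041,0,-0.0027],[0,-0.0524,0],1],[[0.0041,0,-0.0027],[0,-0.0524,0],1],[[0.0041,0,-0.0027],[0,-0.0524,0],1],[[0.0042,0,-0.0027],[0,-0.0524,0],1]])

```text
t: 13.05
ee_pos: [570.9, -39.3, 171.2]
orientation: [2.436, 1.897, -0.112]
ft_force: [-0.6, 2.3, 0.3]
width: 63.8
```

Request:
carry_out(rows=[[[0.0042,0,-0.0026],[0,-0.0524,0],1],[[0.0042,0,-0.0026],[0,-0.0524,0],1],[[0.0043,0,-0.0026],[0,-0.0524,0],1],[[0.0043,0,-0.0026],[0,-0.0524,0],1],[[0.0043,0,-0.0026],[0,-0.0524,0],1],[[0.0044,0,-0.0026],[0,-0.0524,0],1],[[0.0044,0,-0.0026],[0,-0.0524,0],1],[[0.0045,0,-0.0026],[0,-0.0524,0],1],[[0.0044,0,-0.0031],[0,-0.0524,0],1],[[0,0,0],[0,0,0],1],[[0,0,0],[0,0,0],1]])

```text
t: 13.97
ee_pos: [582.2, 3.6, 182.8]
orientation: [2.154, 1.681, -0.624]
ft_force: [-0.4, 2.3, 8.7]
width: 63.8
```

Run:
```python
from h import *
st();print(tipG(92))
snap('scene','s9.png',(220,140,160,120),5)
snap('top','t9.png',(230,150,120,90),6)
P=[]
for th in [95,98,101,104]:
    g=tipG(th);P.append(rest_pose(g[0],.0,g[1],30+th,0))
seq(P,cur())
```

```text
t 13.97 {'g': [-4.1, -0.2, 118.9], 'tip': [-14.3, -0.1, 102.8], 'phi': 122.13, 'yaw': -0.11, 'roll': -0.22} q [0.24, 0.55, 1.64, -0.51, 1.27, 0.72] F [-0.4, 2.3, 8.7] M [0.09, -0.07, -0.05] w 63.8
[ -3.84269568 119.97180489]
[[[0.0042, -0.0001, -0.0045], [-0.0046, -0.0517, -0.0006], 1], [[0.0043, -0.0, -0.0033], [0.0, -0.0524, -0.0], 1], [[0.0043, 0.0, -0.0033], [-0.0, -0.0524, 0.0], 1], [[0.0043, 0.0, -0.0033], [0.0, -0.0524, -0.0], 1]]
```

View pics/s9.png

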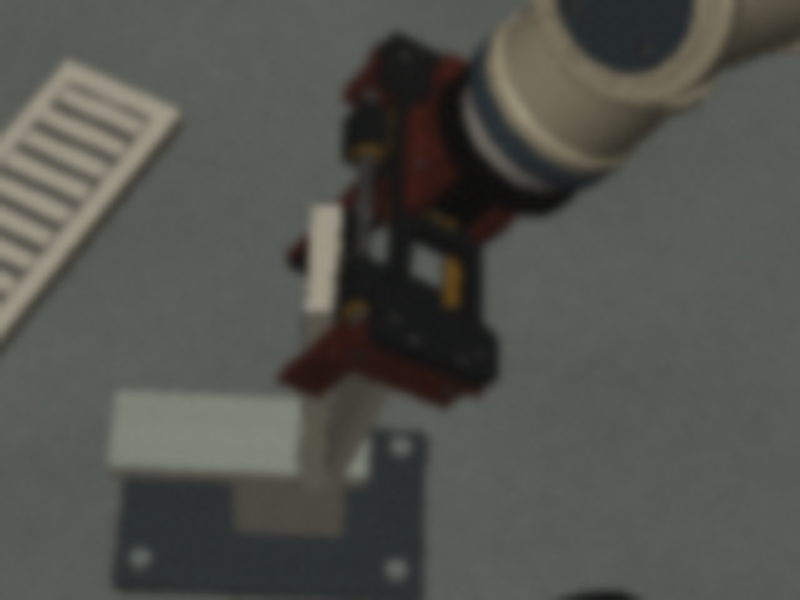

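View pics/t9.png

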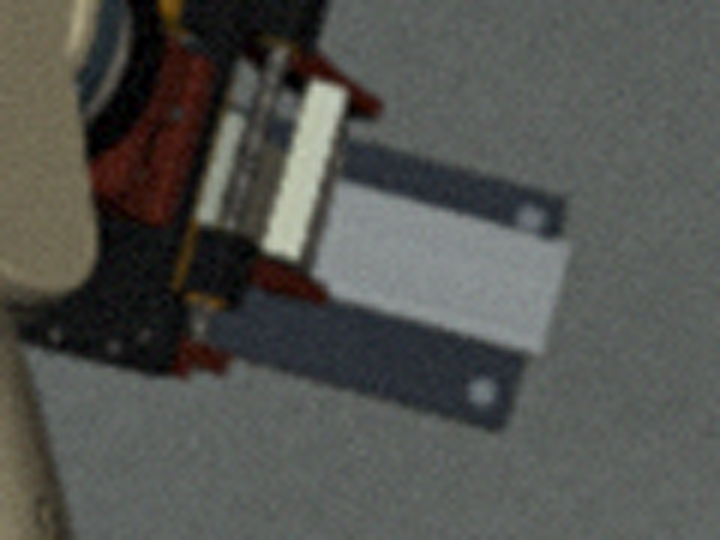

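Nearly upright (92°), with the lower end touching the deck at about 10 N. Easing up 1 mm and completing the lean.

Request:
carry_out(rows=[[[0.0005,0,-0.001],[0,0,0],1],[[0.0042,0,-0.0045],[-0.004,-0.0517,-0.001],1],[[0.0043,0,-0.0033],[0,-0.0524,0],1],[[0.0043,0,-0.0033],[0,-0.0524,0],1],[[0,0,0],[0,0,0],1],[[0,0,0],[0,0,0],1]])

```text
t: 14.57
ee_pos: [585.2, 20.0, 183.7]
orientation: [2.045, 1.6, -0.769]
ft_force: [-1.7, -1.9, -2.0]
width: 63.9
```

Run:
```python
from h import *
st();print(tipG(101))
P=[]
for th in [103,105]:
    g=tipG(th);P.append(rest_pose(g[0],.0,g[1],30+th,0))
seq(P,cur())
```

```text
t 14.57 {'g': [14.8, 0.8, 118.1], 'tip': [2.3, 0.9, 103.7], 'phi': 131.09, 'yaw': 0.02, 'roll': -0.17} q [0.31, 0.62, 1.59, -0.6, 1.4, 0.81] F [-1.7, -1.9, -2.0] M [0.16, 0.04, -0.06] w 63.9
[ 14.83488017 118.9492978 ]
[[[0.0023, 0.0009, -0.0029], [-0.0019, -0.0333, 0.0022], 1], [[0.0029, 0.0, -0.0022], [0.0, -0.0349, -0.0], 1]]
```

Request:
carry_out(rows=[[[0.0023,0,-0.0025],[-0.0019,-0.0333,0],1],[[0.0029,0,-0.0022],[0,-0.0349,0],1],[[0,0,0],[0,0,0],1],[[0,0,0],[0,0,0],1]])

```text
t: 14.9
ee_pos: [587.2, 26.6, 184.1]
orientation: [1.997, 1.562, -0.825]
ft_force: [-0.8, -1.5, -2.3]
width: 63.3
```

Run:
```python
from h import *
st();print(tipG(105))
snap('scene','s10.png',(220,140,160,120),5)
T=cur();Rz=R.from_euler('z',YAW).as_matrix()
for v in [[1,0,0],[0,0,-1]]: print(v,(T[:3,:3].T@Rz@np.array(v)).round(3))
o=readout.get_obs();print('F rest',(Rz.T@o['ft_force']).round(1))
```

```text
t 14.9 {'g': [22.6, 0.6, 117.5], 'tip': [9.2, 0.6, 104.1], 'phi': 134.88, 'yaw': 0.07, 'roll': 0.01} q [0.34, 0.66, 1.56, -0.64, 1.45, 0.84] F [-0.8, -1.5, -2.3] M [0.55, -0.15, -0.03] w 63.3
[ 23.03798558 117.55690664]
[1, 0, 0] [ 0.709  0.001 -0.705]
[0, 0, -1] [ 0.705 -0.001  0.709]
F rest [-0.3  0.  -2.9]
```

View pics/s10.png

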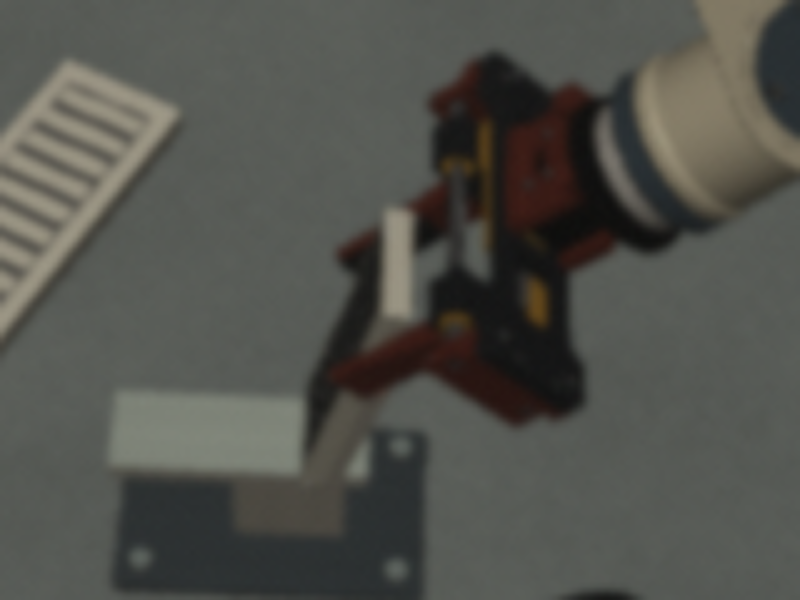

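Leaning parallel to the fence. Lowering gently until it seats.

Request:
carry_out(rows=[[[0.0004,0,0.0004],[0,0,0],1],[[0,0,0],[0,0,0],1]])

```text
t: 15.12
ee_pos: [587.7, 26.6, 184.5]
orientation: [1.997, 1.561, -0.823]
ft_force: [-0.5, -0.5, -3.0]
width: 63.6
```

Request:
carry_out(rows=[[[0.0004,0,0.0004],[0,0,0],1],[[0,0,0],[0,0,0],1]])

```text
t: 15.28
ee_pos: [587.9, 26.7, 184.1]
orientation: [1.996, 1.56, -0.823]
ft_force: [-0.7, -1.8, -1.3]
width: 64.0
```

Request:
carry_out(rows=[[[0.0004,0,-0.0004],[0,0,0],1],[[0,0,0],[0,0,0],1]])

```text
t: 15.45
ee_pos: [587.9, 27.1, 184.1]
orientation: [1.995, 1.56, -0.824]
ft_force: [-0.9, -3.1, -1.4]
width: 63.6
```

Run:
```python
from h import *
st()
o=readout.get_obs();Rz=R.from_euler('z',YAW).as_matrix();print('F rest',(Rz.T@o['ft_force']).round(1),(Rz.T@o['moment']).round(2))
```

```text
t 15.45 {'g': [23.3, 0.0, 117.5], 'tip': [9.9, -0.0, 104.1], 'phi': 135.03, 'yaw': 0.11, 'roll': 0.16} q [0.34, 0.66, 1.56, -0.64, 1.45, 0.84] F [-0.9, -3.1, -1.4] M [-0.35, -0.13, 0.04] w 63.6
F rest [-3.3  0.1 -1.4] [-0.21  0.31  0.04]
```

Request:
carry_out(rows=[[[0.0004,0,0.0004],[0,0,0],1],[[0,0,0],[0,0,0],1]])

```text
t: 15.62
ee_pos: [587.9, 27.2, 183.7]
orientation: [1.995, 1.56, -0.825]
ft_force: [-1.4, -3.8, 1.2]
width: 63.9
```

Request:
carry_out(rows=[[[0.0004,0,0.0004],[0,0,0],1],[[0,0,0],[0,0,0],1]])

```text
t: 15.78
ee_pos: [588.0, 27.4, 183.1]
orientation: [1.995, 1.56, -0.824]
ft_force: [-1.1, -3.3, 1.3]
width: 63.6
```

Run:
```python
from h import *
st()
o=readout.get_obs();Rz=R.from_euler('z',YAW).as_matrix();print('F rest',(Rz.T@o['ft_force']).round(1),(Rz.T@o['moment']).round(2))
```

```text
t 15.78 {'g': [23.7, 0.0, 116.5], 'tip': [10.2, -0.0, 103.1], 'phi': 135.01, 'yaw': 0.11, 'roll': 0.16} q [0.34, 0.66, 1.56, -0.64, 1.45, 0.84] F [-1.1, -3.3, 1.3] M [-0.84, 0.18, -0.12] w 63.6
F rest [-3.5  0.3  1.3] [-0.03  0.86 -0.12]
```

Request:
carry_out(rows=[[[0.0004,0,0.0004],[0,0,0],1],[[0,0,0],[0,0,0],1]])

```text
t: 15.95
ee_pos: [588.1, 27.5, 183.0]
orientation: [1.995, 1.56, -0.824]
ft_force: [-2.1, -3.4, 5.3]
width: 63.7
```

Run:
```python
from h import *
st()
o=readout.get_obs();Rz=R.from_euler('z',YAW).as_matrix();print('F rest',(Rz.T@o['ft_force']).round(1),(Rz.T@o['moment']).round(2))
snap('scene','s11.png',(240,160,120,90),6);snap('wrist','w11.png')
```

```text
t 15.95 {'g': [23.8, 0.0, 116.4], 'tip': [10.4, -0.0, 103.0], 'phi': 135.02, 'yaw': 0.1, 'roll': 0.17} q [0.34, 0.66, 1.56, -0.64, 1.45, 0.84] F [-2.1, -3.4, 5.3] M [-1.07, 0.44, -0.26] w 63.7
F rest [-3.8  1.2  5.3] [ 0.17  1.15 -0.26]
```

View pics/s11.png

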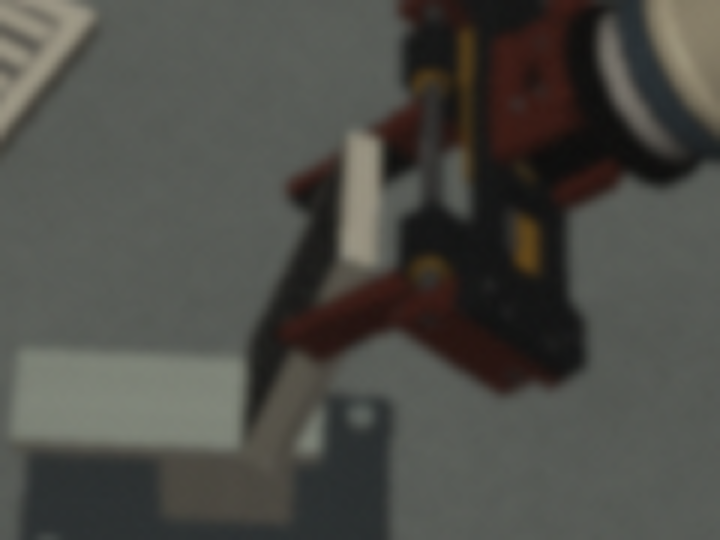

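View pics/w11.png

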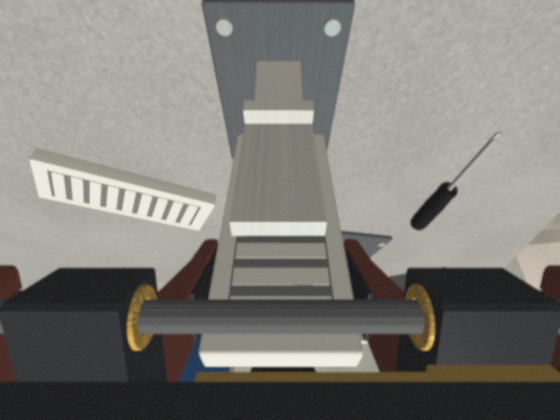

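Seated on the deck (about 7 N) and resting on the fence. The wrist view shows it centred over the fence. Releasing in place.

Request:
carry_out(rows=[[[0,0,0],[0,0,0],0.2],[[0,0,0],[0,0,0],0.1],[[0,0,0],[0,0,0],0.0],[[0,0,0],[0,0,0],0],[[0,0,0],[0,0,0],0],[[0,0,0],[0,0,0],0]])

```text
t: 16.55
ee_pos: [588.1, 27.8, 182.0]
orientation: [1.995, 1.561, -0.823]
ft_force: [-0.1, -0.4, -0.4]
width: 87.8
```

Run:
```python
from h import *
st()
snap('scene','s12.png',(240,160,120,90),6);snap('wrist','w12.png')
```

```text
t 16.55 {'g': [24.0, 0.0, 115.5], 'tip': [10.6, -0.0, 102.0], 'phi': 134.95, 'yaw': 0.13, 'roll': 0.16} q [0.34, 0.66, 1.56, -0.64, 1.45, 0.84] F [-0.1, -0.4, -0.4] M [0.29, -0.13, 0.01] w 87.8
```

View pics/s12.png

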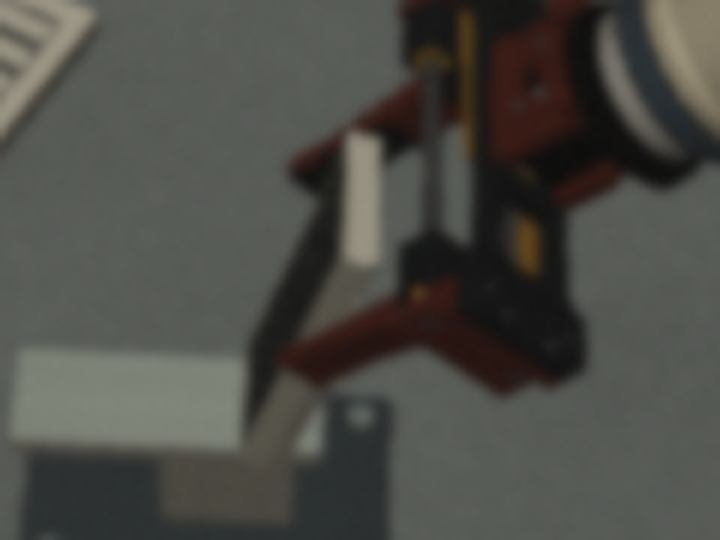

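View pics/w12.png

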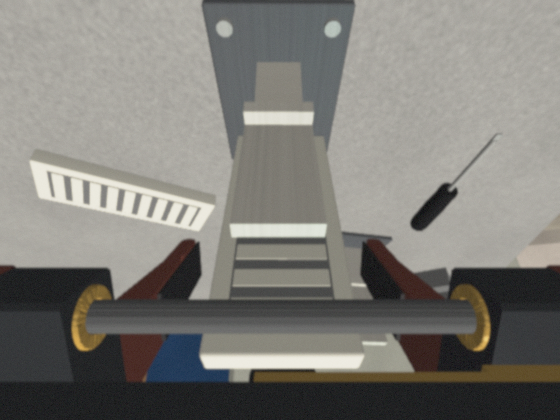

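It stands by itself with the fingers open on both sides and zero force on the tool. Withdrawing straight back along the tool axis.

Request:
carry_out(rows=[[[0,0,-0.008],[0,0,0],0],[[0,0,-0.013],[0,0,0],0],[[0,0,-0.016],[0,0,0],0],[[0,0,-0.016],[0,0,0],0],[[0,0,-0.016],[0,0,0],0],[[0,0,-0.016],[0,0,0],0],[[0,0,-0.016],[0,0,0],0],[[0,0,-0.016],[0,0,0],0],[[0,0,0],[0,0,0],0],[[0,0,0],[0,0,0],0]])

```text
t: 17.48
ee_pos: [608.1, 109.0, 265.8]
orientation: [1.995, 1.561, -0.82]
ft_force: [-0.3, -0.2, -0.1]
width: 88.0
```

Run:
```python
from h import *
st()
snap('scene','s13.png',(220,130,160,120),5)
snap('top','t13.png',(230,150,120,90),6)
def path(T,E,n,k):
    for i in range(n):
        T=T@E
        if i%k==k-1: print(inrest(T))
    return T
def mk(T0,T1,n):
    d,w=rows(T1,n,T0);E=np.eye(4);E[:3,3]=np.array(d)*1000;E[:3,:3]=R.from_rotvec(w).as_matrix();return E
W=rest_pose(-40,0,270,80,0)
E=mk(cur(),W,12);T=path(cur(),E,12,3)
b=130*np.array([-np.cos(np.radians(20)),0,np.sin(np.radians(20))])
E=mk(T,rest_pose(11.3+b[0],0,69.4+b[2],20,0),12);path(T,E,12,3)
```

```text
t 17.48 {'g': [107.6, 0.3, 199.3], 'tip': [94.2, 0.2, 185.8], 'phi': 134.88, 'yaw': 0.19, 'roll': 0.25} q [0.44, 0.63, 1.39, -0.59, 1.66, 0.79] F [-0.3, -0.2, -0.1] M [0.24, -0.1, -0.0] w 88.0
12 x [-0.0125, 0.0001, -0.0016] [0.0002, 0.08, 0.0001]
{'g': [77.3, 0.4, 228.7], 'tip': [67.5, 0.4, 212.5], 'phi': 121.24, 'yaw': 0.09, 'roll': 0.1}
{'g': [41.9, 0.1, 251.7], 'tip': [36.2, 0.1, 233.5], 'phi': 107.49, 'yaw': 0.06, 'roll': 0.08}
{'g': [2.0, -0.2, 265.5], 'tip': [0.8, -0.2, 246.6], 'phi': 93.74, 'yaw': 0.04, 'roll': 0.05}
{'g': [-40.0, -0.5, 269.5], 'tip': [-36.7, -0.5, 250.8], 'phi': 79.98, 'yaw': 0.02, 'roll': 0.01}
12 x [-0.0115, -0.0, 0.0069] [-0.0, 0.0872, 0.0]
{'g': [-72.7, -0.6, 239.2], 'tip': [-64.6, -0.6, 221.9], 'phi': 65.0, 'yaw': 0.02, 'roll': 0.01}
{'g': [-96.3, -0.6, 201.4], 'tip': [-84.1, -0.6, 186.9], 'phi': 50.01, 'yaw': 0.02, 'roll': 0.01}
{'g': [-109.4, -0.6, 158.8], 'tip': [-93.8, -0.6, 147.9], 'phi': 35.02, 'yaw': 0.02, 'roll': 0.01}
{'g': [-111.0, -0.6, 114.3], 'tip': [-93.2, -0.6, 107.8], 'phi': 20.03, 'yaw': 0.02, 'roll': 0.01}
```

View pics/s13.png

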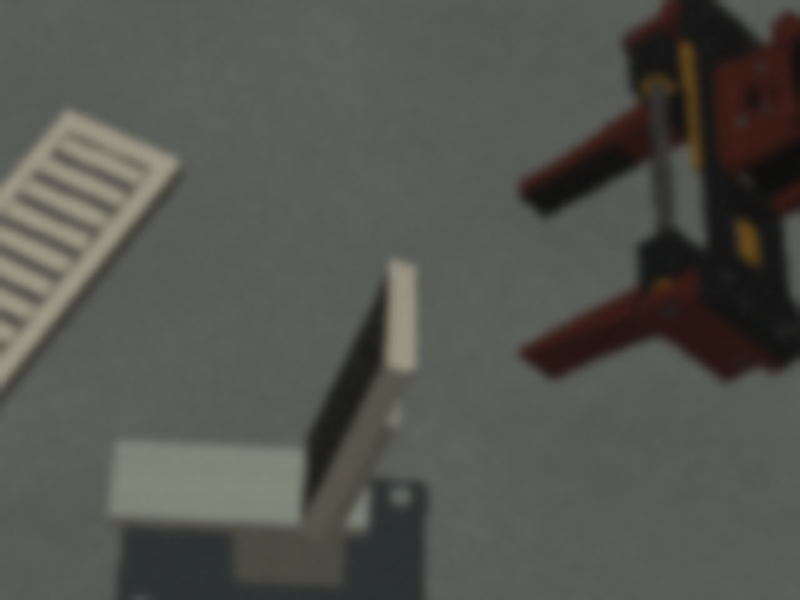

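View pics/t13.png

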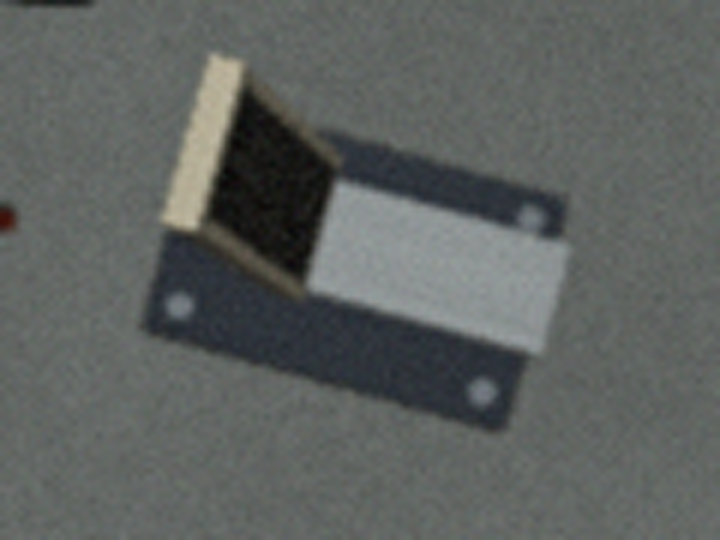

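It leans on the fence alone: scene crop top end at (400,310), dark mesh facing out, robot clear. Going over the top to the open side for the second grasp.

Request:
carry_out(rows=[[[-0.0125,0.0001,-0.0016],[0.0002,0.08,0],0],[[-0.0125,0.0001,-0.0016],[0.0002,0.08,0],0],[[-0.0125,0.0001,-0.0016],[0.0002,0.08,0],0],[[-0.0125,0.0001,-0.0016],[0.0002,0.08,0],0],[[-0.0125,0.0001,-0.0016],[0.0002,0.08,0],0],[[-0.0125,0.0001,-0.0016],[0.0002,0.08,0],0],[[-0.0125,0.0001,-0.0016],[0.0002,0.08,0],0],[[-0.0125,0.0001,-0.0016],[0.0002,0.08,0],0],[[-0.0125,0.0001,-0.0016],[0.0002,0.08,0],0],[[-0.0125,0.0001,-0.0016],[0.0002,0.08,0],0],[[-0.0125,0.0001,-0.0016],[0.0002,0.08,0],0],[[-0.0125,0.0001,-0.0016],[0.0002,0.08,0],0]])

```text
t: 18.58
ee_pos: [577.0, -19.1, 331.4]
orientation: [-2.383, -1.863, -0.215]
ft_force: [-0.3, 0.3, -0.8]
width: 88.0
```

Request:
carry_out(rows=[[[-0.0115,0,0.0069],[0,0.0872,0],0],[[-0.0115,0,0.0069],[0,0.0872,0],0],[[-0.0115,0,0.0069],[0,0.0872,0],0],[[-0.0115,0,0.0069],[0,0.0872,0],0],[[-0.0115,0,0.0069],[0,0.0872,0],0],[[-0.0115,0,0.0069],[0,0.0872,0],0],[[-0.0115,0,0.0069],[0,0.0872,0],0],[[-0.0115,0,0.0069],[0,0.0872,0],0],[[-0.0115,0,0.0069],[0,0.0872,0],0],[[-0.0115,0,0.0069],[0,0.0872,0],0],[[-0.0115,0,0.0069],[0,0.0872,0],0],[[-0.0115,0,0.0069],[0,0.0872,0],0]])

```text
t: 19.58
ee_pos: [563.5, -73.8, 187.2]
orientation: [-1.667, -1.301, -1.173]
ft_force: [-0.3, -0.1, -0.4]
width: 87.8
```

Request:
carry_out(rows=[[[0,0,0],[0,0,0],0],[[0,0,0],[0,0,0],0],[[0,0,0],[0,0,0],0]])

```text
t: 19.83
ee_pos: [564.1, -73.1, 188.7]
orientation: [-1.67, -1.307, -1.167]
ft_force: [-1.0, -0.6, 1.0]
width: 88.0
```

Run:
```python
from h import *
st()
snap('wrist','w14.png')
rows(rest_pose(11.3,0,69.4,20,0),12)
```

```text
t 19.83 {'g': [-110.9, -1.2, 115.3], 'tip': [-93.1, -1.2, 108.7], 'phi': 20.13, 'yaw': 0.07, 'roll': 0.05} q [-0.64, 0.74, 1.76, 1.05, 1.52, -0.98] F [-1.0, -0.6, 1.0] M [-0.34, -0.01, -0.01] w 88.0
12 x [-0.0002, -0.0001, 0.0109] [-0.0, 0.0002, 0.0003]
```

View pics/w14.png

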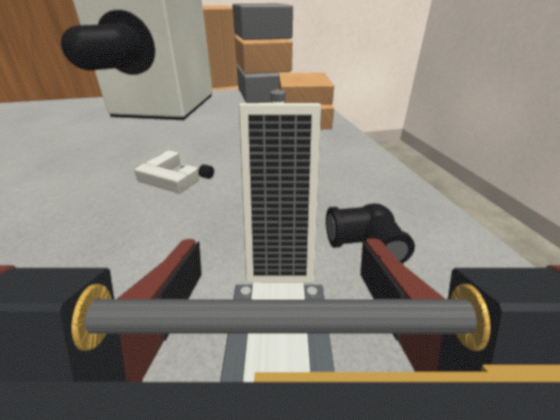

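Wrist view: the mesh face is centred at col about 281, level with the fingers' mid. Advancing.

Request:
carry_out(rows=[[[-0.0002,0,0.0109],[0,0,0],0],[[-0.0002,0,0.0109],[0,0,0],0],[[-0.0002,0,0.0109],[0,0,0],0],[[-0.0002,0,0.0109],[0,0,0],0],[[-0.0002,0,0.0109],[0,0,0],0],[[-0.0002,0,0.0109],[0,0,0],0],[[-0.0002,0,0.0109],[0,0,0],0],[[-0.0002,0,0.0109],[0,0,0],0],[[-0.0002,0,0.0109],[0,0,0],0],[[-0.0002,0,0.0109],[0,0,0],0],[[-0.0002,0,0.0109],[0,0,0],0],[[0,0,0],[0,0,0],0]])

```text
t: 20.88
ee_pos: [590.6, 37.7, 144.2]
orientation: [-1.667, -1.306, -1.167]
ft_force: [-0.5, -0.3, 0.7]
width: 88.1
```

Run:
```python
from h import *
st()
snap('wrist','w15.png');snap('top','t15.png',(230,150,120,90),6)
rows(rest_pose(11.3,0,69.4,20,0),1)
```

```text
t 20.88 {'g': [3.0, -0.2, 70.7], 'tip': [20.9, -0.1, 64.2], 'phi': 19.99, 'yaw': 0.18, 'roll': -0.06} q [-0.46, 0.79, 1.83, 1.21, 1.38, -1.05] F [-0.5, -0.3, 0.7] M [-0.38, 0.06, -0.03] w 88.1
1 x [0.0015, -0.0006, 0.0097] [-0.0021, 0.0, 0.0008]
```

View pics/w15.png

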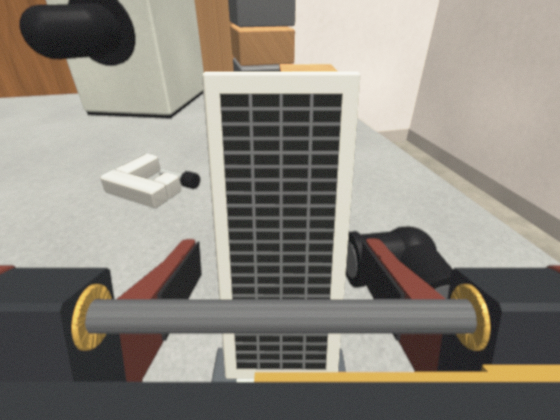

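View pics/t15.png

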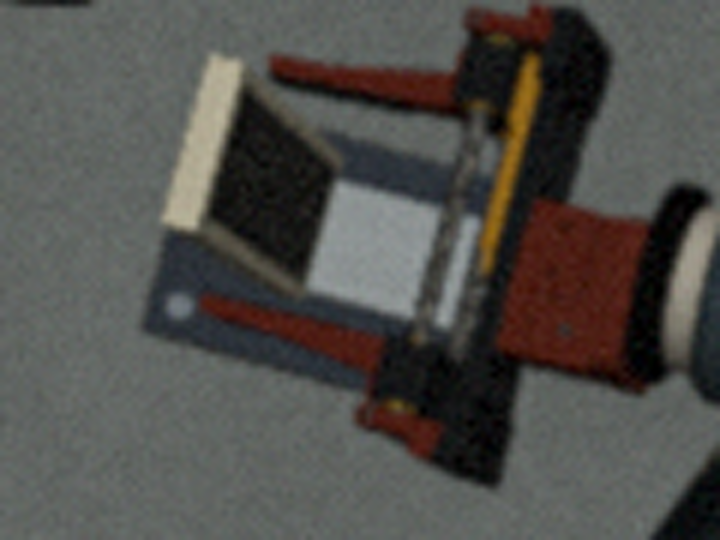

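Request:
carry_out(rows=[[[0.0006,0,0.0043],[0,0,0],0],[[0.0006,0,0.0043],[0,0,0],0],[[0,0,0],[0,0,0],0],[[0,0,0],[0,0,0],1],[[0,0,0],[0,0,0],1],[[0,0,0],[0,0,0],1],[[0,0,0],[0,0,0],1],[[0,0,0],[0,0,0],1],[[0,0,0],[0,0,0],1],[[0,0,0],[0,0,0],1],[[0,0,0],[0,0,0],1]])

```text
t: 21.9
ee_pos: [593.0, 43.8, 143.3]
orientation: [-1.668, -1.306, -1.169]
ft_force: [-1.0, -2.2, 1.3]
width: 63.8
```

Run:
```python
from h import *
st()
o=readout.get_obs();Rz=R.from_euler('z',YAW).as_matrix();print('F rest',(Rz.T@o['ft_force']).round(1))
snap('wrist','w16.png')
```

```text
t 21.9 {'g': [9.5, -1.0, 69.8], 'tip': [27.4, -1.0, 63.3], 'phi': 20.01, 'yaw': 0.07, 'roll': 0.04} q [-0.45, 0.79, 1.83, 1.22, 1.37, -1.05] F [-1.0, -2.2, 1.3] M [-0.32, -0.0, 0.04] w 63.8
F rest [-2.4  0.5  1.3]
```

View pics/w16.png

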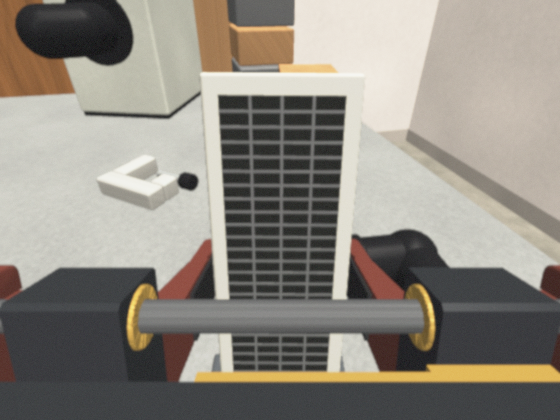

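Gripped again (63.8 mm). Planning the lay-down: off the fence, rotate 75° in the air, and hover flat above the deck.

Run:
```python
from h import *
def corners(G,al):
    a=np.radians(al);e=np.array([np.cos(a),np.sin(a)]);n=np.array([np.sin(a),-np.cos(a)])
    return [G+90*e+7*n,G+90*e-7*n,G-70*e+7*n,G-70*e-7*n]
G0=np.array([9.5,69.8]);G1=G0+16*np.array([-.966,.259]);G2=np.array([-104,19.])
def cl(G,al):
    c=corners(G,al);t=np.tan(np.radians(15))
    return min((p[1]*t-p[0])*.966 for p in c if p[1]<105) if any(p[1]<105 for p in c) else 99, min(p[1] for p in c)
P=[];print('start',cl(G0,75))
for k in range(1,5): P.append((G0+(G1-G0)*k/4,75))
N=25
for k in range(1,N+1):
    f=k/N;al=75-75*f
    base=G1+(G2-G1)*f
    # keep deck clearance >= 10
    c=cl(base,al);up=max(0,10-c[1]);G=base+[0,up]
    c=cl(G,al)
    # fence clearance
    if c[0]<10: G=G-[(10-c[0])/.966,0]
    P.append((G,al))
for G,al in P: print(al,G.round(1),np.round(cl(G,al),1),end=';')
print()
seq([rest_pose(G[0],0 if i>3 else -1,G[1],20+75-al,0) for i,(G,al) in enumerate(P)],cur())
```

```text
start (np.float64(1.889419076281844), np.float64(0.373458844047577))
75 [ 5.6 70.8] [5.9 1.4];75 [ 1.8 71.9] [9.9 2.4];75 [-2.1 72.9] [13.9  3.5];75 [-6.  73.9] [17.9  4.5];72.0 [-9.9 78.7] [26.6 10. ];69.0 [-13.8  77.9] [33.8 10. ];66.0 [-17.7  76.8] [41. 10.];63.0 [-21.6  75.5] [48.2 10. ];60.0 [-25.6  74.1] [55.2 10. ];57.0 [-29.5  72.5] [62.2 10. ];54.0 [-33.4  70.7] [69.1 10. ];51.0 [-37.3  68.8] [75.9 10. ];48.0 [-41.3  66.7] [82.7 10. ];45.0 [-45.2  64.4] [89.3 10. ];42.0 [-49.1  62. ] [95.7 10. ];39.0 [-53.   59.5] [102.1  10. ];36.0 [-59.4  56.8] [10. 10.];32.99999999999999 [-63.6  54. ] [10. 10.];30.0 [-67.7  51.1] [10. 10.];27.0 [-71.6  48. ] [10. 10.];23.999999999999993 [-75.3  44.9] [10. 10.];21.0 [-78.8  41.6] [10. 10.];18.0 [-82.2  38.3] [10. 10.];15.0 [-85.3  34.9] [10. 10.];12.0 [-88.3  31.4] [10.1 10. ];9.0 [-92.2  27.9] [11.2 10. ];6.0 [-96.2  24.3] [12.6 10. ];3.0 [-100.1   21.2] [14.4 10.5];0.0 [-104.   19.] [16.6 12. ];
[[[-0.0003, 0.0, -0.004], [-0.001, 0.0001, 0.0011], 1], [[-0.0003, -0.0, -0.004], [0.0, -0.0, -0.0], 1], [[-0.0003, -0.0, -0.004], [0.0, -0.0, -
[... 646 characters left out ...]
 -0.0004], [0.0, -0.0524, -0.0], 1], [[-0.0078, 0.0, -0.0014], [0.0, -0.0524, -0.0], 1], [[-0.0061, 0.0, 0.0002], [0.0, -0.0524, -0.0], 1], [[-0.006, 0.0, 0.0007], [0.0, -0.0524, -0.0], 1], [[-0.0058, 0.0, 0.0011], [0.0, -0.0524, -0.0], 1], [[-0.0056, 0.0, 0.0015], [0.0, -0.0524, -0.0], 1], [[-0.0054, 0.0, 0.0019], [-0.0, -0.0524, 0.0], 1], [[-0.0051, 0.0, 0.0023], [0.0, -0.0524, -0.0], 1], [[-0.0048, 0.0, 0.0026], [0.0, -0.0524, -0.0], 1], [[-0.0045, -0.0, 0.0029], [-0.0, -0.0524, -0.0], 1], [[-0.0053, 0.0, 0.003], [0.0, -0.0524, -0.0], 1], [[-0.0052, 0.0, 0.0033], [-0.0, -0.0524, -0.0], 1], [[-0.005, 0.0, 0.003], [-0.0, -0.0524, -0.0], 1], [[-0.0048, 0.0, 0.0023], [0.0, -0.0524, -0.0], 1]]
```

Request:
carry_out(rows=[[[-0.0003,0,-0.002],[0,0,0],1],[[-0.0003,0,-0.003],[0,0,0],1],[[-0.0003,0,-0.004],[0,0,0],1],[[-0.0003,0,-0.004],[0,0,0],1],[[-0.0003,0,-0.004],[0,0,0],1],[[0,0,0],[0,0,0],1],[[0,0,0],[0,0,0],1]])

```text
t: 22.53
ee_pos: [589.1, 27.5, 147.6]
orientation: [-1.669, -1.306, -1.169]
ft_force: [0.1, 0.1, -2.7]
width: 63.5
```

Run:
```python
from h import *
st()
snap('scene','s17.png',(220,130,160,120),5)
```

```text
t 22.53 {'g': [-7.2, -1.1, 74.1], 'tip': [10.6, -1.1, 67.6], 'phi': 20.02, 'yaw': 0.05, 'roll': 0.04} q [-0.48, 0.79, 1.82, 1.19, 1.39, -1.04] F [0.1, 0.1, -2.7] M [-0.82, 0.12, 0.02] w 63.5
```

View pics/s17.png

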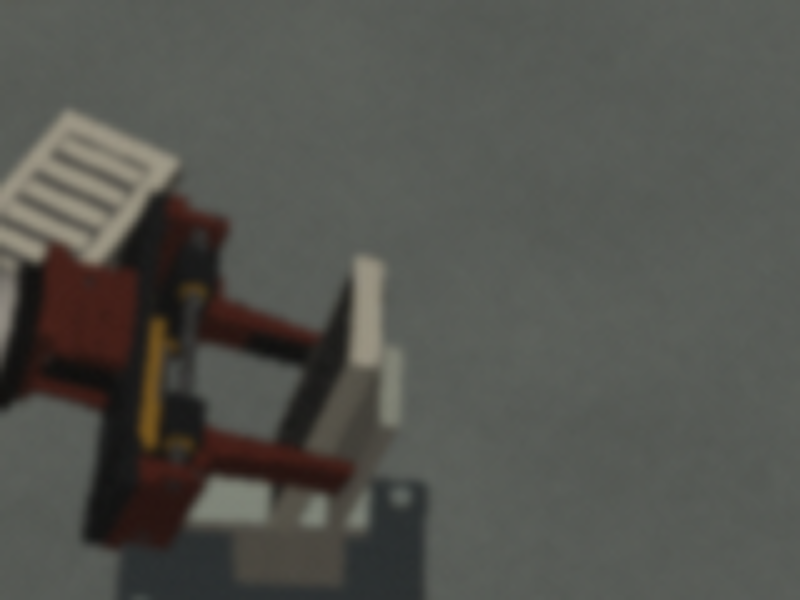

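Lifted off the fence cleanly, carrying its weight (−2.7 N). Rotating down.

Request:
carry_out(rows=[[[0.0022,-0.001,-0.0054],[0,-0.0524,0],1],[[-0.0033,0,-0.0033],[0,-0.0524,0],1],[[-0.0037,0,-0.0031],[0,-0.0524,0],1],[[-0.004,0,-0.0029],[0,-0.0524,0],1],[[-0.0043,0,-0.0026],[0,-0.0524,0],1],[[-0.0046,0,-0.0023],[0,-0.0524,0],1],[[-0.0048,0,-0.002],[0,-0.0524,0],1],[[-0.005,0,-0.0017],[0,-0.0524,0],1],[[-0.0052,0,-0.0014],[0,-0.0524,0],1],[[-0.0054,0,-0.0011],[0,-0.0524,0],1],[[-0.0055,0,-0.0007],[0,-0.0524,0],1],[[-0.0057,0,-0.0004],[0,-0.0524,0],1]])

```text
t: 23.58
ee_pos: [574.7, -24.5, 124.1]
orientation: [-2.13, -1.667, -0.648]
ft_force: [-0.3, 0.4, -2.9]
width: 63.7
```

Request:
carry_out(rows=[[[0,0,0],[0,0,0],1],[[0,0,0],[0,0,0],1]])

```text
t: 23.75
ee_pos: [574.9, -23.8, 124.4]
orientation: [-2.126, -1.666, -0.652]
ft_force: [0.4, 0.3, -2.6]
width: 63.9
```

Run:
```python
from h import *
st()
snap('scene','s18.png',(220,130,160,120),5)
Gs=[(36,-59.4,56.8),(33,-63.6,54),(30,-67.7,51.1),(27,-71.6,48),(24,-75.3,44.9),(21,-78.8,41.6),(18,-82.2,38.3),(15,-85.3,34.9),(12,-88.3,31.4),(9,-92.2,27.9),(6,-96.2,24.3),(3,-100.1,21.2),(0,-104,19)]
seq([rest_pose(x,0,z,95-a,0) for a,x,z in Gs],cur())
```

```text
t 23.75 {'g': [-53.2, 0.3, 60.2], 'tip': [-42.6, 0.3, 44.4], 'phi': 55.94, 'yaw': 0.15, 'roll': 0.03} q [-0.37, 0.55, 1.85, 0.74, 0.97, -0.63] F [0.4, 0.3, -2.6] M [-0.57, 0.08, 0.01] w 63.9
[[[-0.0076, 0.0003, -0.0008], [-0.001, -0.0535, 0.0018], 1], [[-0.006, 0.0, 0.0002], [0.0, -0.0524, -0.0], 1], [[-0.006, 0.0, 0.0006], [0.0, -0.0524, 0.0], 1], [[-0.0058, 0.0, 0.0011], [0.0, -0.0524, -0.0], 1], [[-0.0056, 0.0, 0.0015], [0.0, -0.0524, -0.0], 1], [[-0.0054, 0.0, 0.002], [-0.0, -0.0524, 0.0], 1], [[-0.0052, 0.0, 0.0022], [0.0, -0.0524, -0.0], 1], [[-0.0048, 0.0, 0.0026], [0.0, -0.0524, -0.0], 1], [[-0.0046, 0.0, 0.0029], [-0.0, -0.0524, -0.0], 1], [[-0.0053, 0.0, 0.003], [0.0, -0.0524, -0.0], 1], [[-0.0052, 0.0, 0.0033], [-0.0, -0.0524, -0.0], 1], [[-0.0049, 0.0, 0.003], [-0.0, -0.0524, -0.0], 1], [[-0.0048, 0.0, 0.0023], [0.0, -0.0524, -0.0], 1]]
```

View pics/s18.png

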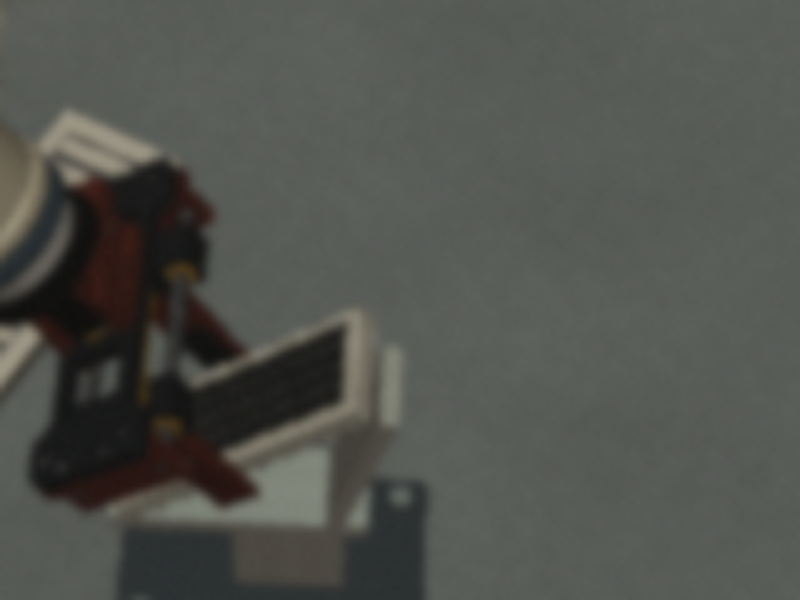

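Request:
carry_out(rows=[[[-0.0076,0.0003,-0.0008],[-0.001,-0.0535,0.0018],1],[[-0.006,0,0.0002],[0,-0.0524,0],1],[[-0.006,0,0.0006],[0,-0.0524,0],1],[[-0.0058,0,0.0011],[0,-0.0524,0],1],[[-0.0056,0,0.0015],[0,-0.0524,0],1],[[-0.0054,0,0.002],[0,-0.0524,0],1],[[-0.0052,0,0.0022],[0,-0.0524,0],1],[[-0.0048,0,0.0026],[0,-0.0524,0],1],[[-0.0046,0,0.0029],[0,-0.0524,0],1],[[-0.0053,0,0.003],[0,-0.0524,0],1],[[-0.0052,0,0.0033],[0,-0.0524,0],1],[[-0.0049,0,0.003],[0,-0.0524,0],1]])

```text
t: 24.8
ee_pos: [560.3, -81.1, 81.5]
orientation: [2.46, 1.918, -0.05]
ft_force: [0.1, -0.4, -1.8]
width: 63.6
```

Request:
carry_out(rows=[[[-0.0048,0,0.0015],[0,-0.0524,0],1],[[0,0,0],[0,0,0],1],[[0,0,0],[0,0,0],1]])

```text
t: 25.05
ee_pos: [559.4, -85.0, 80.2]
orientation: [2.433, 1.9, -0.109]
ft_force: [0.4, 0.2, -2.2]
width: 63.4
```

Run:
```python
from h import *
st()
snap('scene','s19.png',(200,150,160,120),5);snap('top','t19.png',(230,150,120,90),6);snap('wrist','w19.png')
```

```text
t 25.05 {'g': [-104.1, 0.5, 19.1], 'tip': [-105.7, 0.5, 0.2], 'phi': 95.02, 'yaw': -0.02, 'roll': -0.12} q [-0.12, 0.55, 1.84, -0.12, 0.78, 0.21] F [0.4, 0.2, -2.2] M [-0.03, -0.07, -0.04] w 63.4
```

View pics/s19.png

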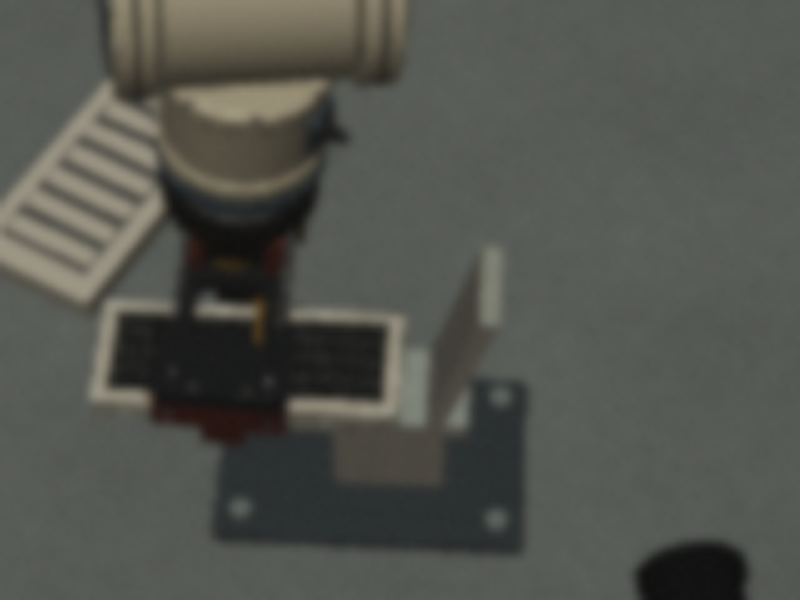

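View pics/t19.png

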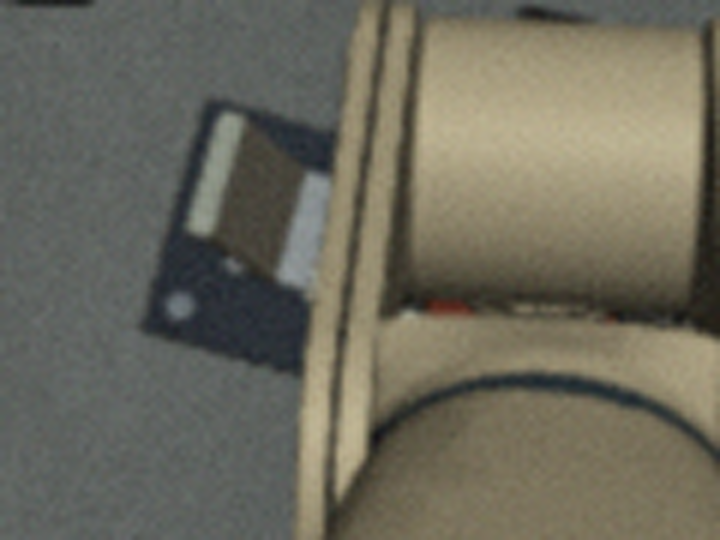

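View pics/w19.png

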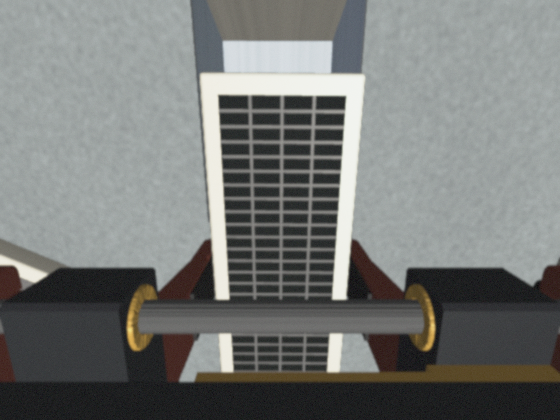

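Flat, mesh up, hovering about 12 mm above the deck. The wrist view has the deck centre at col 277.5 and the cassette at 282, so I shift it about 1.5 mm while lowering.

Request:
carry_out(rows=[[[0.0002,-0.0005,0.002],[0.0005,0,0],1],[[0.0002,-0.0005,0.002],[0.0005,0,0],1],[[0.0002,-0.0005,0.002],[0.0005,0,0],1],[[0.0002,0,0.002],[0.0005,0,0],1],[[0.0001,0,0.0015],[0,0,0],1],[[0,0,0],[0,0,0],1],[[0,0,0],[0,0,0],1]])

```text
t: 25.78
ee_pos: [558.6, -85.2, 71.2]
orientation: [2.433, 1.899, -0.111]
ft_force: [0.0, 0.0, -2.6]
width: 63.6
```

Request:
carry_out(rows=[[[0.0001,0,0.001],[0,0,0],1],[[0,0,0],[0,0,0],1]])

```text
t: 25.95
ee_pos: [558.7, -85.2, 70.3]
orientation: [2.432, 1.899, -0.11]
ft_force: [1.2, 0.5, -2.6]
width: 63.9
```

Request:
carry_out(rows=[[[0,0,0.0007],[0,0,0],1],[[0,0,0],[0,0,0],1]])

```text
t: 26.12
ee_pos: [558.8, -85.2, 69.9]
orientation: [2.432, 1.899, -0.11]
ft_force: [-1.7, 0.6, 0.4]
width: 63.8
```

Run:
```python
from h import *
st()
snap('wrist','w20.png');snap('scene','s20.png',(200,150,160,120),5)
```

```text
t 26.12 {'g': [-104.4, 1.1, 8.8], 'tip': [-106.1, 1.1, -10.1], 'phi': 95.13, 'yaw': -0.05, 'roll': -0.08} q [-0.12, 0.56, 1.84, -0.13, 0.75, 0.22] F [-1.7, 0.6, 0.4] M [0.16, 0.15, 0.02] w 63.8
```

View pics/w20.png

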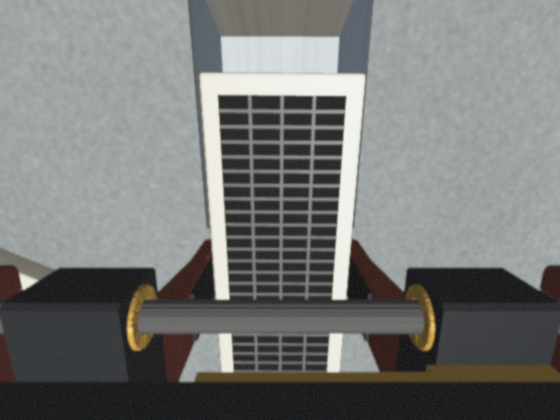

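View pics/s20.png

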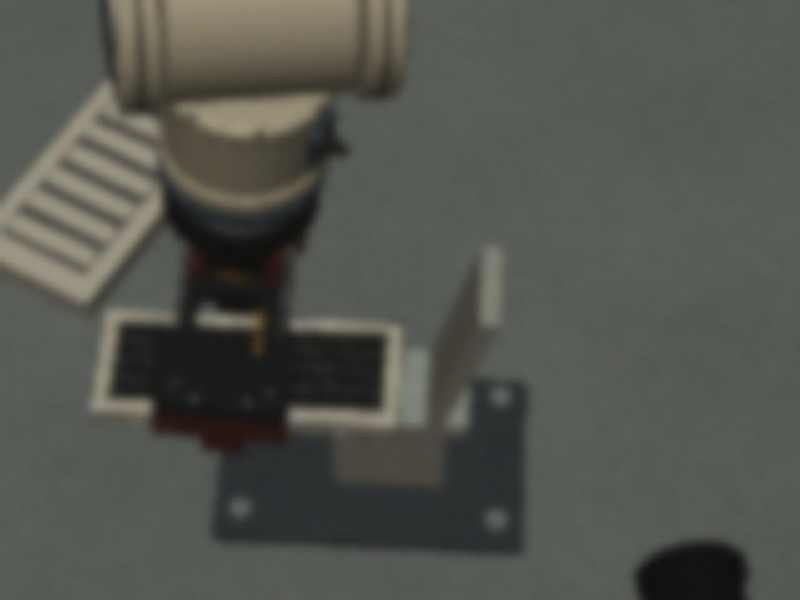

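Just touching the deck. Sliding toward the fence.

Request:
carry_out(rows=[[[0.002,0,-0.0002],[0,0,0],1],[[0.002,0,-0.0002],[0,0,0],1],[[0.002,0,-0.0002],[0,0,0],1],[[0.002,0,-0.0002],[0,0,0],1],[[0.002,0,-0.0002],[0,0,0],1],[[0,0,0],[0,0,0],1],[[0,0,0],[0,0,0],1]])

```text
t: 26.8
ee_pos: [561.4, -75.2, 69.9]
orientation: [2.432, 1.899, -0.109]
ft_force: [0.2, -0.2, 3.0]
width: 63.8
```

Request:
carry_out(rows=[[[0.001,0,-0.0001],[0,0,0],1],[[0,0,0],[0,0,0],1]])

```text
t: 26.97
ee_pos: [561.5, -74.6, 69.9]
orientation: [2.432, 1.899, -0.11]
ft_force: [-0.4, -2.0, 3.6]
width: 63.7
```

Request:
carry_out(rows=[[[0.001,0,-0.0001],[0,0,0],1],[[0,0,0],[0,0,0],1]])

```text
t: 27.13
ee_pos: [561.7, -73.7, 69.9]
orientation: [2.432, 1.899, -0.11]
ft_force: [-0.8, -2.8, 4.7]
width: 63.7
```

Request:
carry_out(rows=[[[0.001,0,-0.0001],[0,0,0],1],[[0,0,0],[0,0,0],1]])

```text
t: 27.3
ee_pos: [561.9, -72.8, 69.9]
orientation: [2.432, 1.899, -0.111]
ft_force: [-0.4, -3.3, 5.9]
width: 63.6
```

Run:
```python
from h import *
st()
```

```text
t 27.3 {'g': [-91.6, 1.0, 8.8], 'tip': [-93.3, 1.1, -10.1], 'phi': 95.14, 'yaw': -0.04, 'roll': -0.08} q [-0.1, 0.56, 1.84, -0.13, 0.76, 0.24] F [-0.4, -3.3, 5.9] M [-0.52, 0.16, 0.08] w 63.6
```

Request:
carry_out(rows=[[[0.001,0,-0.0006],[0,0,0],1],[[0,0,0],[0,0,0],1]])

```text
t: 27.47
ee_pos: [561.8, -71.2, 69.9]
orientation: [2.433, 1.899, -0.111]
ft_force: [0.5, -1.0, 1.2]
width: 64.0
```

Request:
carry_out(rows=[[[0.001,0,-0.0001],[0,0,0],1],[[0,0,0],[0,0,0],1]])

```text
t: 27.63
ee_pos: [561.9, -71.0, 69.9]
orientation: [2.432, 1.899, -0.112]
ft_force: [-0.6, -6.3, -0.2]
width: 63.7
```

Run:
```python
from h import *
st()
snap('wrist','w21.png')
st()
```

```text
t 27.63 {'g': [-89.9, 1.4, 8.9], 'tip': [-91.6, 1.5, -10.1], 'phi': 95.18, 'yaw': -0.04, 'roll': -0.13} q [-0.1, 0.56, 1.84, -0.13, 0.76, 0.24] F [-0.6, -6.3, -0.2] M [-0.73, 0.01, 0.01] w 63.7
t 27.68 {'g': [-89.9, 1.4, 8.8], 'tip': [-91.6, 1.5, -10.1], 'phi': 95.18, 'yaw': -0.04, 'roll': -0.13} q [-0.1, 0.56, 1.84, -0.13, 0.76, 0.24] F [-0.3, -6.3, 0.7] M [-0.73, -0.04, 0.04] w 64.0
```

View pics/w21.png

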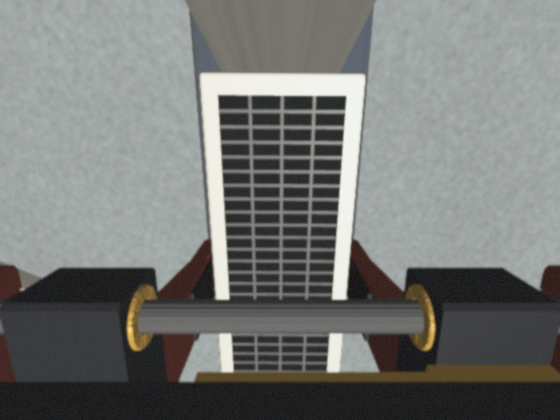

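Home against the fence (6.3 N), square in the wrist view. Seating lightly and releasing.

Request:
carry_out(rows=[[[0.0006,0,0.0003],[0,0,0],1],[[0,0,0],[0,0,0],1],[[0,0,0],[0,0,0],0.1],[[0,0,0],[0,0,0],0],[[0,0,0],[0,0,0],0],[[0,0,0],[0,0,0],0],[[0,0,0],[0,0,0],0],[[0,0,0],[0,0,0],0]])

```text
t: 28.35
ee_pos: [562.4, -69.9, 69.8]
orientation: [2.432, 1.899, -0.111]
ft_force: [0.4, 1.0, -0.1]
width: 88.1
```

Run:
```python
from h import *
st()
snap('wrist','w22.png')
```

```text
t 28.35 {'g': [-88.7, 1.2, 8.7], 'tip': [-90.4, 1.2, -10.2], 'phi': 95.13, 'yaw': -0.04, 'roll': -0.1} q [-0.1, 0.56, 1.84, -0.13, 0.76, 0.24] F [0.4, 1.0, -0.1] M [-0.02, -0.1, -0.02] w 88.1
```

View pics/w22.png

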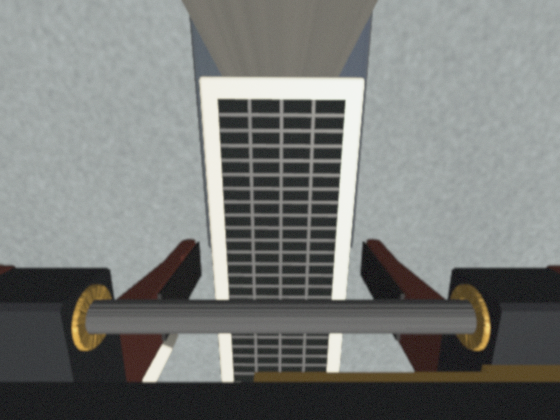

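Released, zero force. Withdrawing upward along the tool axis, then away to the open side for a check.

Request:
carry_out(rows=[[[-0.0005,0,-0.006],[0,0,0],0],[[-0.001,0,-0.012],[0,0,0],0],[[-0.0015,0,-0.018],[0,0,0],0],[[-0.0015,0,-0.02],[0,0,0],0],[[-0.0015,0,-0.02],[0,0,0],0],[[-0.0015,0,-0.02],[0,0,0],0],[[-0.0015,0,-0.02],[0,0,0],0],[[-0.0015,0,-0.02],[0,0,0],0],[[-0.0015,0,-0.02],[0,0,0],0]])

```text
t: 29.15
ee_pos: [563.1, -68.1, 228.7]
orientation: [2.432, 1.898, -0.109]
ft_force: [-0.2, 0.8, -0.9]
width: 88.2
```

Request:
carry_out(rows=[[[-0.025,0,-0.005],[0,0,0],0],[[-0.025,0,-0.005],[0,0,0],0],[[-0.025,0,-0.005],[0,0,0],0],[[-0.025,0,0],[0,0,0],0],[[-0.025,0,0],[0,0,0],0],[[-0.025,0,0],[0,0,0],0],[[-0.025,0,0],[0,0,0],0],[[-0.025,0,0],[0,0,0],0],[[0,0,0],[0,0,0],0],[[0,0,0],[0,0,0],0]])

```text
t: 29.98
ee_pos: [514.9, -261.0, 260.3]
orientation: [2.434, 1.895, -0.109]
ft_force: [0.2, -0.4, -0.0]
width: 87.7
```

Run:
```python
from h import *
st()
snap('top','t23.png',(230,150,120,90),6);snap('scene','s23.png');snap('scene','s23c.png',(200,150,160,120),5);snap('top','t23f.png')
```

```text
t 29.98 {'g': [-285.6, 1.1, 199.2], 'tip': [-287.3, 1.1, 180.3], 'phi': 95.13, 'yaw': -0.19, 'roll': -0.02} q [-0.44, 0.3, 1.72, -0.1, 1.11, -0.15] F [0.2, -0.4, -0.0] M [-0.02, -0.08, -0.01] w 87.7
```

View pics/t23.png

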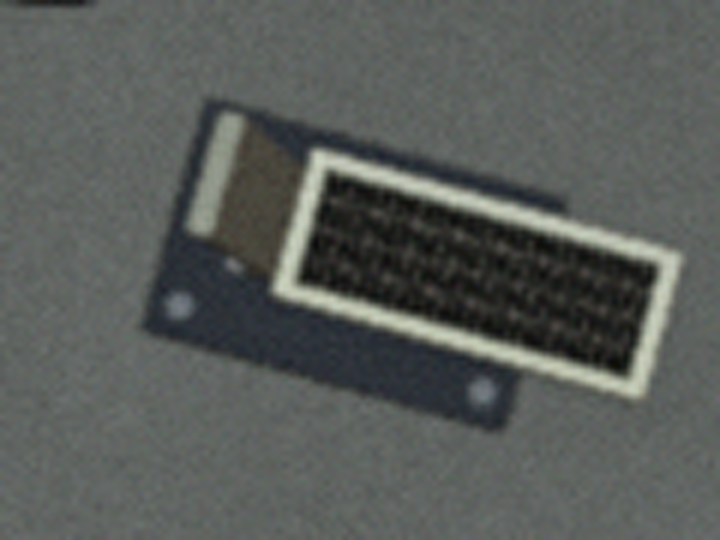

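View pics/s23c.png

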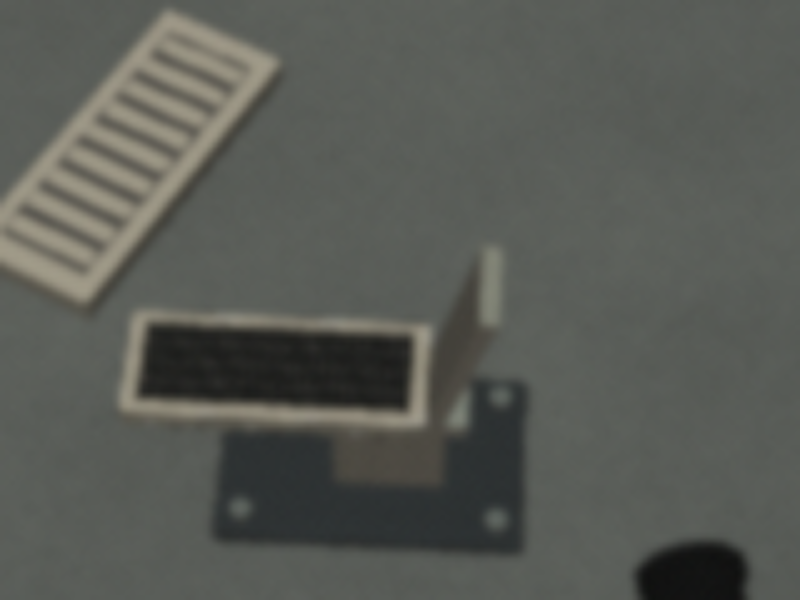

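View pics/t23f.png

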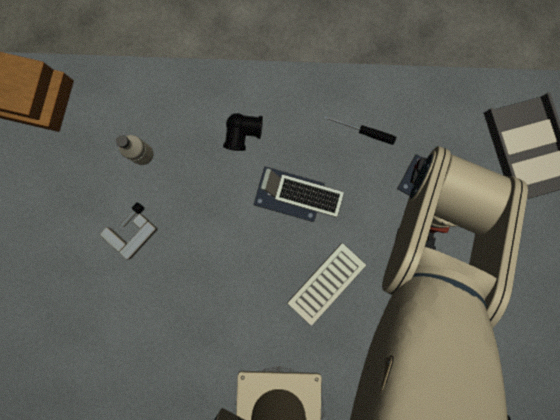

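Mesh side up, seated at the fence, bystanders at their original pixels. A quick numeric check before handing in.

Run:
```python
from h import *
Rz=R.from_euler('z',YAW).as_matrix()
Q=np.array([Rz.T@(onz('top',((c[0]+.5)/6+229.5,(c[1]+.5)/6+149.5),94)-O) for c in [(316,149),(683,252),(642,400),(273,295)]])
print(Q.round(1).tolist(),Q.mean(0).round(1));e=(Q[0]-Q[1])+(Q[3]-Q[2]);print('yaw',np.degrees(np.arctan2(e[1],e[0])))
a=cv2.imread('pics/top0.png').astype(int);b=cv2.imread('pics/t23f.png').astype(int)
for n,(x,y,w,h) in dict(elbow=(215,105,55,50),clamp=(95,195,70,70),bottle=(110,130,50,40),driver=(320,110,80,40),loose=(285,240,85,90)).items():
    print(n,np.abs(cv2.GaussianBlur((a-b)[y:y+h,x:x+w].astype(np.float32),(5,5),0)).max().round(1))
```

```text
[[-0.4, -31.2, 14.0], [-158.5, -31.1, 14.0], [-158.1, 32.8, 14.0], [0.2, 32.3, 14.0]] [-79.2   0.7  14. ]
yaw -0.10580731833654301
elbow 6.5
clamp 5.6
bottle 4.9
driver 5.3
loose 5.1
```

```bash
python3 -c "
from workcell import close_job
print(close_job())"
```

```text
the job is handed in; nothing more can be done
None
```

The job is done and handed in at about t = 30 s. The cassette lies flat on the deck, mesh side up and home against the fence.

**What I did:**
- I gripped the cassette by its long edges, squared it and pushed it to the fence until the contact force read about 10 N. Then I tipped it up about its lower end, eased it onto the deck and fence, and let go.
- Pictures with the robot clear showed it leaning on the fence by itself.
- I gripped it again from the open side, lifted it off the fence, turned it flat and lowered it until it just touched the deck. I pushed it home at about 6 N, released it and backed away.

**Last checks:**
- **Position:** the top camera puts the cassette's near end within 0.5 mm of the fence foot. It is about 0.7 mm off centre on the deck and turned 0.1° from the rest.
- **Other things:** the elbow, clamp, bottle, driver and loose cassette show no change in the top picture, and tool forces were zero after release.
- **Forces:** the highest reading I saw was about 11 N, though I only read forces at the end of each move.
- **Disagreement:** the wrist camera placed the rest and cassette 2–4 mm further along the rest's x axis than the fixed cameras did. The contact forces agreed with the fixed cameras.

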